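Restock the chilled chocolate display from a wedged transit crate

TASK

Get the counter display ready for opening: work the tight wooden wedge out of the crate's staple by rocking it from side to side, so that the crate is not dragged about, lay it flat in the black utensil tray, and open the crate's lid. Then stand a spare gift box from the crate, upright and flat on the bottom, in every empty pocket of the display, leaving the boxes already shown where they are and any spares not needed in the crate. Last, with every pocket full, turn the display's cooling knob clockwise until it clicks over from the grey mark to the blue one.

Things in the scene. Friction and masses are not known exactly. Their poses are not given: they have to be found in the camera images.
- crate: plywood transit crate, loose, about 2.4 kg loaded: 224 x 124 mm outside, walls 94 mm high, 8 mm thick, floor 8 mm. Origin under its centre; x along its length (the row of spares), y across towards the side with the steel staple. It slides on the counter when pulled with more than some 12 N
- staple (a point): centre of the opening of the steel staple on the crate's +y side; axes as the crate's. The lid's tongue (70 mm long in x, reaching 41 mm further in y) lies under it, its top 9 mm below this point; legs 40 mm apart inside, 14 mm thick in x; top 37 mm above the lid. A straight pull on the wedge takes some 25 N and drags the crate; swinging it takes some 6 N at the butt
- wedge_mid (a point): centre (9 mm above the underside) of the wooden wedge, 140 x 30 mm, 12 mm thick at the thin end (+x), 23 at its red butt (-x). Starts jammed in the staple, flat on the lid, butt 68 mm to -x of it. Swung side to side about the staple (0.15 rad each way) and drawn 5 mm to -x at each swing, it walks out: loose after 60 mm, clear after 85
- lid (a joint): angle of the crate's lid: 0 closed, grows as it opens, 1.57 upright, stop at 1.95. The hinge runs along the top of the crate's -y wall and is stiff (0.32 N m): the lid stays where it is left. It cannot open while the wedge is in the staple
- lid_hinge (a point): point on the lid's hinge line, 62 mm to -y of the crate's centre, 94.5 mm up; the hinge axis is the crate's x
- lid_handle (a point): centre of the lid's steel handle bar: 50 mm long along the crate's x, 10 mm thick, 32 mm above the lid's top; axes turn with the lid. Closed, it lies 112 mm to +y of the hinge line and 40 mm above it, 70 mm to -x of the crate's centre
- display: fixed chilled steel display plate, 275 x 252 mm. Origin under the centre of its 6 pockets, x away from the robot. Pocket centres (x, y, mm): 0 (-66, 59), 1 (-66, -59), 2 (0, 59), 3 (0, -59), 4 (66, 59), 5 (66, -59); each 58 mm (x) by 110 mm (y), floor 24.5 mm above the counter, oak strips 7.5 mm higher between them. The knob is on the ledge on its -x side
- cool_knob (a joint): turn of the cooling knob: 0 off (white line at the grey mark), grows clockwise seen from above, 1.2 on (blue mark). A spring detent (up to 0.15 N m) holds it at either end: past half-way it snaps over by itself, short of it it springs back
- knob_grip (a point): point on the knob's vertical axis at the height to grip its bar: bar 46 mm long, 14 mm wide, from 18 mm below to 11 mm above this point, along this point's y axis, which turns with the knob
- tray: shallow black utensil tray, loose, 190 x 78 mm, 18 mm high, walls and floor 4 mm. Origin under its centre, x along its length
- ribbon: bystander: red ribbon reel, 60 mm across, 30 mm high; origin under its centre
- nib_jar: bystander: jar of cocoa nibs, 68 mm across, 100 mm high; origin under its centre
- palette_knife: bystander: palette knife with dark wooden handle, 280 mm long, lying flat along its x axis
- shown0_mid (a point): brown gable gift box with a gold band: body 48 x 100 x 42 mm (x, y, z), roof to 53 mm, on top a grip fin along y, 8 mm thick, 70 mm long, from 53 to 82 mm above the underside; 140 g. Point: its centre, 41 mm up. Already on show in pocket 0, or absent (None: that pocket is empty)
- shown1_mid (a point): brown gable gift box with a gold band: body 48 x 100 x 42 mm (x, y, z), roof to 53 mm, on top a grip fin along y, 8 mm thick, 70 mm long, from 53 to 82 mm above the underside; 140 g. Point: its centre, 41 mm up. Already on show in pocket 1, or absent (None: that pocket is empty)
- shown2_mid (a point): brown gable gift box with a gold band: body 48 x 100 x 42 mm (x, y, z), roof to 53 mm, on top a grip fin along y, 8 mm thick, 70 mm long, from 53 to 82 mm above the underside; 140 g. Point: its centre, 41 mm up. Already on show in pocket 2, or absent (None: that pocket is empty)
- shown3_mid (a point): brown gable gift box with a gold band: body 48 x 100 x 42 mm (x, y, z), roof to 53 mm, on top a grip fin along y, 8 mm thick, 70 mm long, from 53 to 82 mm above the underside; 140 g. Point: its centre, 41 mm up. Already on show in pocket 3, or absent (None: that pocket is empty)
- shown4_mid (a point): brown gable gift box with a gold band: body 48 x 100 x 42 mm (x, y, z), roof to 53 mm, on top a grip fin along y, 8 mm thick, 70 mm long, from 53 to 82 mm above the underside; 140 g. Point: its centre, 41 mm up. Already on show in pocket 4, or absent (None: that pocket is empty)
- shown5_mid (a point): brown gable gift box with a gold band: body 48 x 100 x 42 mm (x, y, z), roof to 53 mm, on top a grip fin along y, 8 mm thick, 70 mm long, from 53 to 82 mm above the underside; 140 g. Point: its centre, 41 mm up. Already on show in pocket 5, or absent (None: that pocket is empty)
- spare0_mid (a point): brown gable gift box with a gold band: body 48 x 100 x 42 mm (x, y, z), roof to 53 mm, on top a grip fin along y, 8 mm thick, 70 mm long, from 53 to 82 mm above the underside; 140 g. Point: its centre, 41 mm up. Spare, in the crate at the start, 51 mm from fin to fin, its fin across the crate (along the crate's y)
- spare1_mid (a point): brown gable gift box with a gold band: body 48 x 100 x 42 mm (x, y, z), roof to 53 mm, on top a grip fin along y, 8 mm thick, 70 mm long, from 53 to 82 mm above the underside; 140 g. Point: its centre, 41 mm up. Spare, in the crate at the start, 51 mm from fin to fin, its fin across the crate (along the crate's y)
- spare2_mid (a point): brown gable gift box with a gold band: body 48 x 100 x 42 mm (x, y, z), roof to 53 mm, on top a grip fin along y, 8 mm thick, 70 mm long, from 53 to 82 mm above the underside; 140 g. Point: its centre, 41 mm up. Spare, in the crate at the start, 51 mm from fin to fin, its fin across the crate (along the crate's y)
- spare3_mid (a point): brown gable gift box with a gold band: body 48 x 100 x 42 mm (x, y, z), roof to 53 mm, on top a grip fin along y, 8 mm thick, 70 mm long, from 53 to 82 mm above the underside; 140 g. Point: its centre, 41 mm up. Spare, in the crate at the start, 51 mm from fin to fin, its fin across the crate (along the crate's y)
Things that resemble listed ones, but are neither listed nor needed, are in the scene too. What is shaped like the part that bears spare1_mid but pink or turquoise is not meant.

How it is judged:
By the outcome, as a careful person would: the job done as asked, in the order asked, and still so for the second after the job is handed in, with the robot touching nothing.
Of shown0, shown1, shown2, shown3, shown4, shown5 only 2 to 4 are there at a start; the rules pass over those that are not, and their reading is None.
At some moment in a run one of tray may be knocked a few centimetres aside while the robot is not near it.
Once in a run the grip may slacken for a moment while it holds something.
It also fails if it takes over 210 s, if anything falls off the work surface, if the arm or the gripper's body presses on something with over 40 N, if the wrist force passes 120 N, or if a joint passes its speed limit or range.

ROBOT

A 6-joint arm with a two-finger parallel gripper is mounted at the origin on the work surface. World frame = base frame: x ahead of the robot, y to its left, z up, the work surface at z = 0. Lengths are in m, angles in rad, forces in N, time in s.
With the tool pointing down it reaches from about 0.275 to 0.75 m from the base axis. Payload 10.2 kg.
Tool frame: the origin (TCP) lies at the very end of the fingers, on their centre line; the grasp point (between the pads) lies 19 mm behind it; z points along the fingers, x is the direction in which the jaws open and shut, and the axes are right-handed (so a half turn about z gives the same grasp; the last joint's range is limited). The gripper opens to 88 mm and grips with 3 to 60 N. Pads are 18 mm wide; open, the fingers measure 123 mm over their backs; the gripper's body (75 mm by 187 mm) begins 45 mm behind the grasp point.
Start: joints at [1.09, 0.313, 1.498, -0, 1.331, -0.223], TCP at [0.134, 0.508, 0.239] pointing down, gripper open.
Joint ranges: [-2.94, 2.94], [-0.97, 2.17], [0.19, 2.56], [-1.23, 4.37], [0.02, 3.11], [-2.88, 2.88]. Speed limits (rad/s): [2.39, 2.39, 3.01, 3.14, 3.14, 3.14].

INTERFACE

Orientations are given as a unit quaternion [w, x, y, z].
In Python, from rig import readout, camera, calibration, env gives the robot as it stands.
- The arm moves only by the tool move_arm, never from a script. Its argument "moves" is text: rows parted by semicolons, each of 4 numbers parted by spaces: the shift along the tool's x, y, z in units of 50 mm (1.0 is 50 mm), then the turn about the tool's z in units of 8 degrees (1.0 is 8 degrees). A call has 1 to 10 rows; each row is the pose to reach, as a shift and turn from the pose commanded when the call began, along the tool's axes at that moment; what a row does not reach only later rows make up. A row lasts 1/8 s, in which the tool goes at most 62.5 mm and 10.7 degrees, less where a joint would pass 70% of its speed; a pose out of reach is approached as far as the arm can. A call with a gripper value outside its range is refused whole. "gripper" is the closure, from 0 (fully open) to 1 (shut), set as the call begins (left out, the last holds). The fingers move at their own pace and stop on an object; "newtons" is the grip in N (left out, the last holds). Time passes only in rows, so rows that repeat a pose let the fingers close. It gives the time, the measured TCP pose, the force and the opening at its end, in the units of the state.
- readout.state(): the state, without advancing time (a new reading comes with each control period).
- camera(name): name is "scene" or "top"; returns (picture, depth): 384x512x3 uint8, blue, green, red; 384x512 float32, m along the optical axis (not along the pixel's ray), 0 where there is no reading.
- calibration(name): a dict with "fx", "fy", "cx", "cy" (pixels), "extrinsics" (4x4, takes a point from world to camera coordinates). Camera axes: x right, y down, z forward; pixel columns grow to the right and rows downward; lengths in m; the calibration is good to about 2 mm. A picture is of the moment at which its call begins. calibration takes no time and is no camera call.
- env.sign_off(): hands the job in, once; it reports no verdict.
The state is a dict: "time_s": time; "qpos": joint angles; "qd": joint speeds; "tau": joint torques, N m; "tcp_pos": TCP position; "tcp_rot": TCP orientation; "force": force on the tool from outside, world axes, zero at the start; "ft_torque": the same for the moment, N m; "width": finger opening in m.
Only numpy, scipy, OpenCV 4.12 (cv2) and the standard library are available. Lean on these libraries where they do the work, as an engineer would, in place of code of your own. Each camera call takes 0.05 s, during which the arm holds its last target.

## Working session

There is one attempt and no reset: what is moved stays moved. The work goes in short steps, Python scripts to look and compute and a tool call to move; the robot and the scene stay as the last step left them, time stands still between calls to the robot, and variables do not carry over. Pictures are saved under pics/ and viewed, and the job is handed in when it is done.

Besides the shell and the picture viewer there is one more tool, called after ">>>" as name(argument=value, ...) on one line, values as JSON. move_arm: Moves the arm, as the interface text tells. Its arguments: {"type":"object","properties":{"moves":{"type":"string"},"gripper":{"type":"number"},"newtons":{"type":"number"}},"required":["moves"]}

```bash
ls; mkdir -p pics
cat > h.py <<'E'
import numpy as np, cv2
from rig import readout, camera, calibration, env
def snap(n,f):
    im,d=camera(n); cv2.imwrite(f'pics/{f}.png',im); np.save(f'pics/{f}.npy',d); return im,d
def cal(n):
    c=calibration(n); E=np.array(c['extrinsics']); return c,E
def pts(n,d):
    c,E=cal(n); v,u=np.mgrid[0:d.shape[0],0:d.shape[1]]
    P=np.stack([(u-c['cx'])/c['fx']*d,(v-c['cy'])/c['fy']*d,d],-1)
    return (P-E[:3,3])@E[:3,:3]
def ray(n,u,v,z):
    c,E=cal(n); r=np.array([(u-c['cx'])/c['fx'],(v-c['cy'])/c['fy'],1.]); R=E[:3,:3]
    o=-R.T@E[:3,3]; w=R.T@r; return o+w*(z-o[2])/w[2]
def proj(n,p):
    c,E=cal(n); q=E[:3,:3]@np.asarray(p)+E[:3,3]; return c['fx']*q[0]/q[2]+c['cx'],c['fy']*q[1]/q[2]+c['cy']
E
python3 - <<'E'
from h import *
np.set_printoptions(precision=4,suppress=True)
for n in ['scene','top']:
    im,d=snap(n,n+'0'); c,E=cal(n); print(n,c['fx'],c['cx'],E.tolist())
print(readout.state())
E
```

```text
pics
scene 372.99390807986293 251.49162995458772 [[-0.45202358106507484, 0.8919859696530291, -0.0059759604458697576, 0.3177417751132646], [0.6234716347628917, 0.31114561553672376, -0.7172667053323752, -0.23937146680933416], [-0.6379324437643793, -0.32794730655155285, -0.6967731060527441, 1.3344340221445363], [0.0, 0.0, 0.0, 1.0]]
top 390.9326538045235 253.73334487317987 [[0.01679803961188199, -0.9993250264332714, -0.03266982414000248, -0.05539737811747414], [-0.9848640301062244, -0.010899730976425579, -0.17298565856037781, 0.5177332776228021], [0.1725128055192533, 0.03508115461016916, -0.9843823670317816, 0.9562593254522794], [0.0, 0.0, 0.0, 1.0]]
{'time_s': 0.1, 'qpos': array([ 1.0896,  0.3133,  1.4983,  0.    ,  1.331 , -0.2234]), 'qd': array([ 0.0006, -0.0005, -0.001 ,  0.0015, -0.0015, -0.0002]), 'tau': array([  0.0036, -40.2808, -25.2641,   0.0696,   0.0342,  -0.0001]), 'tcp_pos': array([0.1338, 0.5075, 0.2383]), 'tcp_rot': array([ 0.0002,  0.7921,  0.6103, -0.0005]), 'force': array([ 0.404 , -0.8536, -0.8271]), 'ft_torque': array([-0.0295, -0.0201,  0.0059]), 'width': 0.08804297512962422}
```

View pics/scene0.png

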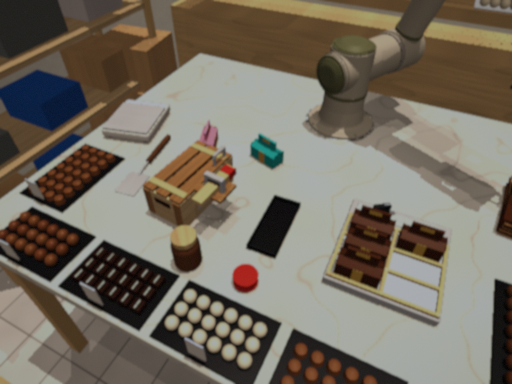

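View pics/top0.png

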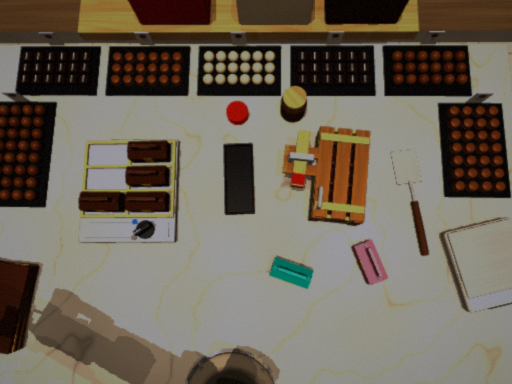

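Run:
```python
import cv2,numpy as np
im=cv2.imread('pics/top0.png'); cv2.imwrite('pics/c1.png',cv2.resize(im[110:240,265:395],None,fx=5,fy=4.6,interpolation=cv2.INTER_CUBIC))
im2=cv2.imread('pics/scene0.png'); 
cv2.imwrite('pics/c2.png',cv2.resize(im2[120:240,130:290],None,fx=5,fy=5,interpolation=cv2.INTER_CUBIC))
cv2.imwrite('pics/c3.png',cv2.resize(im[130:250,70:190],None,fx=5,fy=5,interpolation=cv2.INTER_CUBIC))
```

```text
(no output)
```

View pics/c1.png

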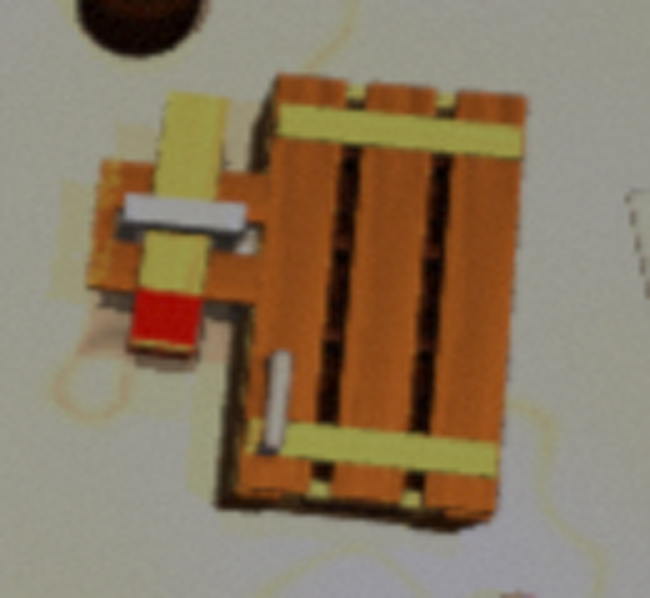

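View pics/c2.png

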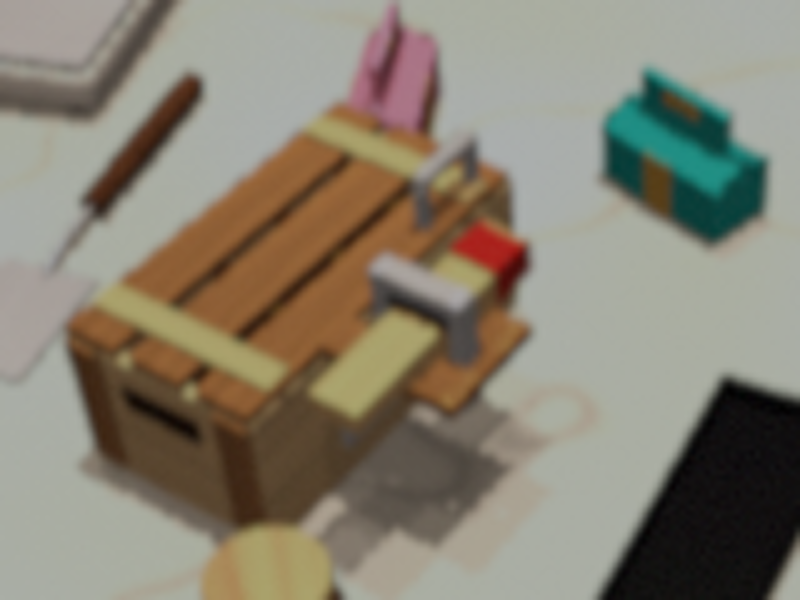

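View pics/c3.png

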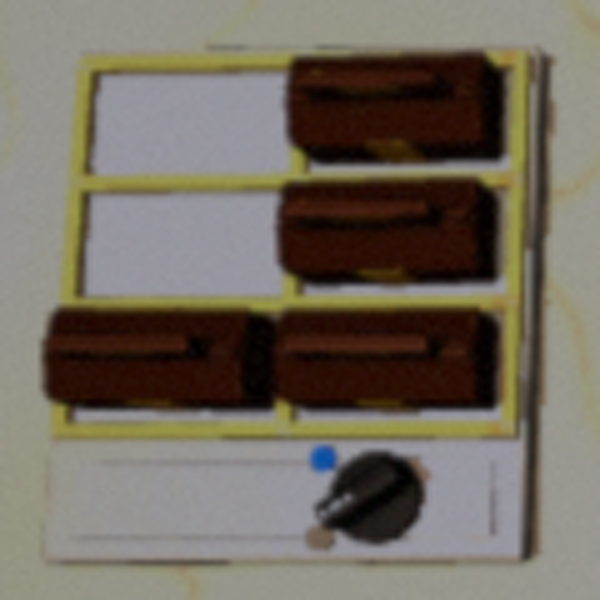

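```bash
cat >> h.py <<'E'
def rect(P): 
    r=cv2.minAreaRect((P[:,:2]*1000).astype(np.float32)); return r
def box(n,d,x0,x1,y0,y1,z0,z1):
    P=pts(n,d); m=(d>0)&(P[...,0]>x0)&(P[...,0]<x1)&(P[...,1]>y0)&(P[...,1]<y1)&(P[...,2]>z0)&(P[...,2]<z1)
    return P[m],m
E
python3 - <<'E'
from h import *
np.set_printoptions(precision=4,suppress=True)
for n in ['top','scene']:
    im=cv2.imread(f'pics/{n}0.png'); d=np.load(f'pics/{n}0.npy'); P=pts(n,d)
    print(n)
    hsv=cv2.cvtColor(im,cv2.COLOR_BGR2HSV)
    red=((hsv[...,0]<6)|(hsv[...,0]>174))&(hsv[...,1]>180)&(hsv[...,2]>120)
    k,l,s,c=cv2.connectedComponentsWithStats(red.astype(np.uint8))
    for i in range(1,k):
        if s[i,4]>20: Q=P[l==i]; print('red',c[i],s[i,4],np.median(Q,0),np.percentile(Q[:,2],[5,95]),rect(Q))
    blk=(im.max(-1)<40)
    k,l,s,c=cv2.connectedComponentsWithStats(blk.astype(np.uint8))
    for i in range(1,k):
        if s[i,4]>300: Q=P[l==i]; print('blk',c[i],s[i,4],np.median(Q,0),rect(Q[Q[:,2]<0.05]) if (Q[:,2]<.05).sum()>5 else '')
    b=(hsv[...,0]>95)&(hsv[...,0]<125)&(hsv[...,1]>150)&(hsv[...,2]>100)
    k,l,s,c=cv2.connectedComponentsWithStats(b.astype(np.uint8))
    for i in range(1,k):
        if s[i,4]>5: Q=P[l==i]; print('blue',c[i],s[i,4],np.median(Q,0))
for n,u,v in [('top',345,175),('top',301,155),('top',300,140),('top',240,180),('top',237,185),('top',110,155),('top',110,180),('top',200,200),('top',320,190),('top',144,229),('top',293,97),('top',237,112)]:
    d=np.load(f'pics/{n}0.npy'); print(n,u,v,pts(n,d)[v,u])
E
```

```text
top
red [236.5988 111.3038] 339 [0.7321 0.003  0.0301] [0.0259 0.0331] ((733.1336669921875, 1.3598480224609375), (54.791717529296875, 53.15805435180664), 89.87551879882812)
red [297.748 178.622] 127 [ 0.5291 -0.1547  0.1252] [0.1225 0.1273] ((537.8024291992188, -157.3302001953125), (32.84191131591797, 44.06147384643555), 67.54682922363281)
blk [363.2029  10.8533] 1799 [ 1.1507 -0.391  -0.1486] ((1154.467529296875, -387.803955078125), (254.77841186523438, 69.84159088134766), 74.7384262084961)
blk [58.5412 70.915 ] 3496 [0.853  0.5113 0.0127] ((863.1419067382812, 519.1768798828125), (148.3069305419922, 234.0399169921875), 0.16985131800174713)
blk [148.7785  71.8774] 2741 [0.8532 0.2575 0.0067] ((862.7432861328125, 259.539794921875), (146.98043823242188, 232.31932067871094), 0.02390233799815178)
blk [240.2313  73.1198] 2153 [ 0.847  -0.0015  0.0061] ((864.1077270507812, 0.5765228271484375), (149.06590270996094, 231.2610626220703), 0.10463909804821014)
blk [333.4656  70.018 ] 3621 [ 0.8561 -0.2626  0.0095] ((863.38525390625, -260.18212890625), (230.00369262695312, 150.0731964111328), 89.
[... 2885 characters left out ...]
9] ((866.7220458984375, -1.0694046020507812), (144.70794677734375, 228.45233154296875), 0.0055512129329144955)
blk [331.7067 361.1509] 1657 [0.809  0.2266 0.0057] ((840.2459716796875, 258.87255859375), (95.87002563476562, 229.472900390625), 0.9746569991111755)
top 345 175 [ 0.5443 -0.2694  0.1015]
top 301 155 [ 0.583  -0.1608  0.1393]
top 300 140 [ 0.626  -0.1604  0.1178]
top 240 180 [ 0.549  -0.0094  0.0025]
top 237 185 [ 0.5356 -0.0016  0.0009]
top 110 155 [0.6094 0.3399 0.0247]
top 110 180 [0.5411 0.3345 0.0244]
top 200 200 [0.4934 0.0959 0.0038]
top 320 190 [ 0.5005 -0.204   0.139 ]
top 144 229 [0.4105 0.2236 0.0599]
top 293 97 [ 0.7429 -0.1447  0.1011]
top 237 112 [0.7302 0.001  0.0299]
```

Run:
```python
from h import *
np.set_printoptions(precision=4,suppress=True)
for n in ['top','scene']:
    d=np.load(f'pics/{n}0.npy'); im=cv2.imread(f'pics/{n}0.png')
    Q,m=box(n,d,.4,.72,-.34,-.2,.09,.108); print(n,'lid',rect(Q),np.median(Q[:,2]))
    Q,m=box(n,d,.4,.72,-.34,-.15,.13,.15); 
    k,l,s,c=cv2.connectedComponentsWithStats(m.astype(np.uint8)); P=pts(n,d)
    for i in range(1,k):
        if s[i,4]>8: print('high',s[i,4],P[l==i].mean(0),rect(P[l==i]))
    hsv=cv2.cvtColor(im,cv2.COLOR_BGR2HSV)
    Q,m=box(n,d,.5,.68,-.2,-.1,.113,.129)
    y=m&(hsv[...,1]>60); Q=P[y]; 
    # wedge centreline
    bins=np.arange(.515,.68,.01)
    for b in bins:
        q=Q[(Q[:,0]>b)&(Q[:,0]<b+.01)]
        if len(q)>4: print('wedge x%.3f'%(b+.005),'y %.4f %.4f'%(q[:,1].min(),q[:,1].max()),'z %.4f'%np.median(q[:,2]))
    Q,m=box(n,d,.36,.68,.1,.42,.02,.04); print('disp',rect(Q))
    if n=='top':
      Q,m=box(n,d,.36,.68,.1,.42,.055,.1)
      k,l,s,c=cv2.connectedComponentsWithStats(m.astype(np.uint8))
      for i in range(1,k):
        if s[i,4]>8: print('obj',s[i,4],P[l==i].mean(0),rect(P[l==i]),P[l==i][:,2].max())
```

```text
top lid ((551.6504516601562, -258.393310546875), (127.14580535888672, 229.85464477539062), 84.25576782226562) 0.10261988349358811
high 116 [ 0.5797 -0.17    0.1393] ((580.6511840820312, -170.09194946289062), (38.69675064086914, 14.97103500366211), 84.0716552734375)
high 93 [ 0.4858 -0.2035  0.1382] ((486.42950439453125, -203.93197631835938), (10.060684204101562, 49.443485260009766), 83.8448486328125)
wedge x0.520 y -0.1664 -0.1366 z 0.1251
wedge x0.530 y -0.1689 -0.1383 z 0.1253
wedge x0.540 y -0.1691 -0.1391 z 0.1247
wedge x0.550 y -0.1718 -0.1414 z 0.1227
wedge x0.560 y -0.1719 -0.1431 z 0.1218
wedge x0.570 y -0.1833 -0.1438 z 0.1212
wedge x0.580 y -0.1693 -0.1335 z 0.1218
wedge x0.600 y -0.1771 -0.1482 z 0.1190
wedge x0.610 y -0.1798 -0.1506 z 0.1171
wedge x0.620 y -0.1797 -0.1510 z 0.1167
wedge x0.630 y -0.1824 -0.1531 z 0.1163
wedge x0.640 y -0.1850 -0.1557 z 0.1150
wedge x0.650 y -0.1851 -0.1558 z 0.1151
disp ((517.171142578125, 283.27935791015625), (275.60906982421875, 252.69444274902344), 1.22641122341156)
obj 676 [0.6098 0.2225 0.0728] ((614.2273559570312, 227.03857421875), 
[... 1012 characters left out ...]
50073242188), (42.67868423461914, 17.971111297607422), 87.67625427246094)
wedge x0.520 y -0.1697 -0.1398 z 0.1245
wedge x0.530 y -0.1707 -0.1396 z 0.1244
wedge x0.540 y -0.1732 -0.1414 z 0.1239
wedge x0.550 y -0.1730 -0.1429 z 0.1219
wedge x0.560 y -0.1725 -0.1436 z 0.1215
wedge x0.580 y -0.1858 -0.1354 z 0.1171
wedge x0.590 y -0.1935 -0.1484 z 0.1199
wedge x0.600 y -0.1821 -0.1498 z 0.1182
wedge x0.610 y -0.1828 -0.1513 z 0.1170
wedge x0.620 y -0.1834 -0.1526 z 0.1165
wedge x0.630 y -0.1830 -0.1538 z 0.1158
wedge x0.640 y -0.1859 -0.1553 z 0.1151
wedge x0.650 y -0.1876 -0.1579 z 0.1145
disp ((518.3782958984375, 280.66082763671875), (277.6267395019531, 251.6341552734375), 1.0774598121643066)
```

```bash
cat >> h.py <<'E'
from scipy.spatial.transform import Rotation as Rn
def goal(p,jawdeg=None):
    s=readout.state(); q=s['tcp_rot']; R=Rn.from_quat([q[1],q[2],q[3],q[0]]).as_matrix()
    d=R.T@(np.asarray(p)-s['tcp_pos'])/0.05
    yaw=np.degrees(np.arctan2(R[1,0],R[0,0]))
    t=0 if jawdeg is None else -(((jawdeg-yaw)+180)%360-180)/8
    print('shift units',np.round(d,3),'turn',round(t,3),'| pos',np.round(s['tcp_pos'],4),'yaw',round(yaw,2),'F',np.round(s['force'],1),'w',round(s['width'],4),'t',round(s['time_s'],2))
E
python3 -c "
from h import *
goal([.5423,-.1562,.2],83.0)"
```

```text
shift units [-10.75   11.285   0.773] turn -0.972 | pos [0.1338 0.5075 0.2383] yaw 75.23 F [ 0.4 -0.9 -0.8] w 0.088 t 0.1
```

>>> move_arm(moves="-5.4 5.6 0 -0.5;-5.4 5.6 0 -0.5;-5.4 5.6 0 -0.5;-5.4 5.6 0 -0.5;-5.4 5.6 0 -0.5;-5.4 5.6 0 -0.5;-5.4 5.6 0 -0.5;-5.4 5.6 0 -0.5;-5.4 5.6 0 -0.5", gripper=0.5)

```text
time_s: 1.23
tcp_pos: [0.3351, 0.1763, 0.2386]
tcp_rot: [-0.0, 0.77, 0.638, -0.0]
force: [-0.1, 1.2, 0.1]
width: 0.0445
```

>>> move_arm(moves="-5.35 5.7 0.7 -0.5;-5.35 5.7 0.7 -0.5;-5.35 5.7 0.7 -0.5;-5.35 5.7 0.7 -0.5;-5.35 5.7 0.7 -0.5;-5.35 5.7 0.7 -0.5;-5.35 5.7 0.7 -0.5;-5.35 5.7 0.7 -0.5;-5.35 5.7 0.7 -0.5")

```text
time_s: 2.35
tcp_pos: [0.5656, -0.1389, 0.2039]
tcp_rot: [-0.0, 0.747, 0.665, 0.0]
force: [-0.4, 0.7, 0.0]
width: 0.044
```

```bash
python3 -c "
from h import *
goal([.5423,-.1562,.2],83.0)
snap('top','t1');snap('scene','s1')
a=cv2.imread('pics/t1.png');b=cv2.imread('pics/s1.png')
cv2.imwrite('pics/m1.png',np.hstack([cv2.resize(a[90:240,230:400],(400,400)),cv2.resize(b[60:240,130:300],(400,400))]))
for n in ('top','scene'): print(proj(n,readout.state()['tcp_pos']))"
```

```text
shift units [-0.397 -0.424  0.077] turn 0.044 | pos [ 0.5656 -0.1389  0.2039] yaw 83.35 F [-0.4  0.7  0. ] w 0.044 t 2.35
(np.float64(293.7097914618057), np.float64(154.9887172015711))
(np.float64(224.5043072270641), np.float64(154.61553454756225))
```

View pics/m1.png

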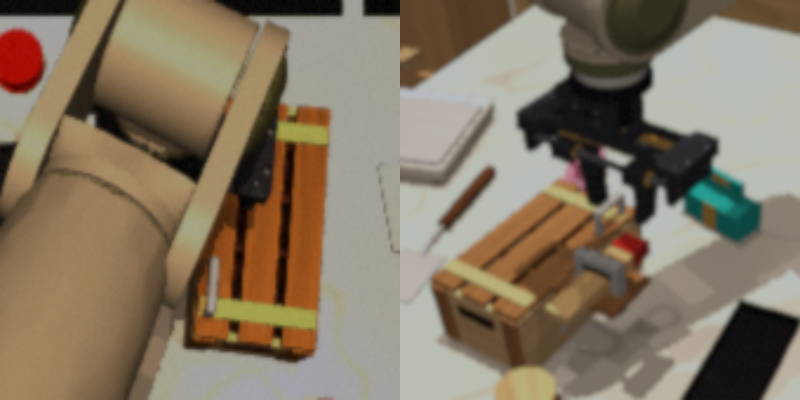

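>>> move_arm(moves="-0.4 -0.42 0.9 0;-0.4 -0.42 0.9 0;-0.4 -0.42 1.4 0;-0.4 -0.42 1.4 0")

```text
time_s: 2.95
tcp_pos: [0.5428, -0.1574, 0.134]
tcp_rot: [-0.0, 0.747, 0.664, -0.0]
force: [-0.4, 0.2, -0.3]
width: 0.0441
```

```bash
python3 -c "
from h import *
goal([.5423,-.1562,.107],83.0)
snap('scene','s2')
b=cv2.imread('pics/s2.png')
cv2.imwrite('pics/m2.png',cv2.resize(b[110:230,170:290],(600,600)))
"
```

```text
shift units [ 0.023 -0.012  0.54 ] turn 0.033 | pos [ 0.5428 -0.1574  0.134 ] yaw 83.26 F [-0.4  0.2 -0.3] w 0.0441 t 2.95
```

View pics/m2.png

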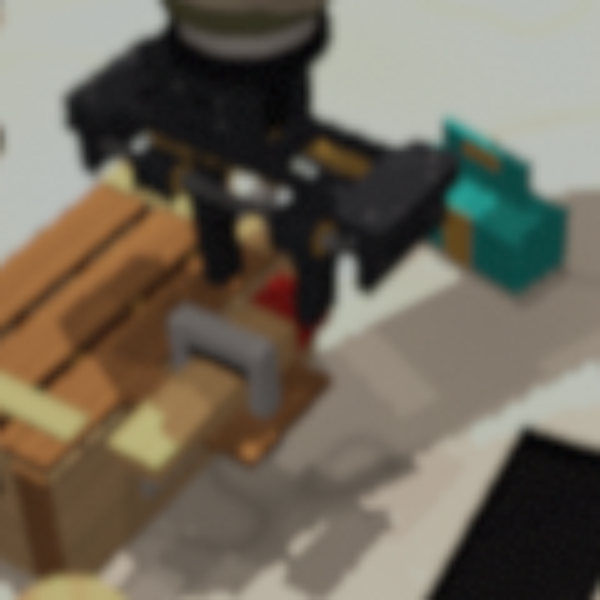

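>>> move_arm(moves="0.02 0 0.3 0;0.02 0 0.52 0;0.02 0 0.52 0")

```text
time_s: 3.38
tcp_pos: [0.5423, -0.157, 0.1068]
tcp_rot: [-0.001, 0.748, 0.664, -0.0]
force: [-0.3, 0.3, 0.7]
width: 0.0447
```

>>> move_arm(moves="0 0 0 0;0 0 0 0;0 0 0 0;0 0 0 0", gripper=0.85, newtons=15)

```text
time_s: 3.88
tcp_pos: [0.5428, -0.1571, 0.108]
tcp_rot: [0.0, 0.748, 0.664, 0.0]
force: [-1.1, 3.3, 2.6]
width: 0.0297
```

>>> move_arm(moves="0 0 0 0;-0.06 -0.03 0 -0.5;-0.13 -0.06 0 -1.07;-0.13 -0.09 0 -1.07", newtons=40)

```text
time_s: 4.38
tcp_pos: [0.5388, -0.1638, 0.1081]
tcp_rot: [0.002, 0.696, 0.718, 0.001]
force: [9.1, -0.3, -2.2]
width: 0.0296
```

```bash
python3 -c "
from h import *
s=readout.state();print(s['force'],s['ft_torque'],s['width']);goal([.5423,-.1562,.107],83.0)
"
```

```text
[ 9.07352351 -0.25698023 -2.18392944] [ 0.28323575 -1.31334655  0.2652011 ] 0.029603297536113325
shift units [0.15  0.076 0.022] turn 1.105 | pos [ 0.5388 -0.1638  0.1081] yaw 91.84 F [ 9.1 -0.3 -2.2] w 0.0296 t 4.38
```

```bash
cat >> h.py <<'E'
def rows(seq,S=(.5822,-.1617),psi=-6.74,z=None):
    s=readout.state(); q=s['tcp_rot']; R=Rn.from_quat([q[1],q[2],q[3],q[0]]).as_matrix()
    yaw=np.degrees(np.arctan2(R[1,0],R[0,0])); out=[]
    for th,L in seq:
        a=np.radians(psi)+th; p=np.array([S[0]-L*np.cos(a),S[1]-L*np.sin(a),s['tcp_pos'][2] if z is None else z])
        d=R.T@(p-s['tcp_pos'])/.05
        out.append('%.2f %.2f 0 %.2f'%(d[0],d[1],(yaw-90-np.degrees(a))/8))
    print('; '.join(out)); print(s['tcp_pos'],s['force'],yaw,s['width'])
def swings(L0,n,side,A=.15,step=.005,per=3):
    # starts at angle side*A
    seq=[];L=L0
    for k in range(n):
        for i in range(1,per+1):
            f=i/per; seq.append((side*A*(1-2*f),L+step*f))
        side=-side;L+=step
    return seq
E
python3 -c "
from h import *
rows(swings(.0435,2,1,per=4))
"
```

```text
0.08 -0.02 0 0.54; 0.15 -0.04 0 1.07; 0.22 -0.05 0 1.61; 0.30 -0.06 0 2.15; 0.24 -0.10 0 1.61; 0.17 -0.14 0 1.07; 0.09 -0.17 0 0.54; 0.01 -0.20 0 -0.00
[ 0.53876187 -0.16381249  0.10807517] [ 9.07352351 -0.25698023 -2.18392944] 91.83849932029166 0.029603297536113325
```

>>> move_arm(moves="0.08 -0.02 0 0.54; 0.15 -0.04 0 1.07; 0.22 -0.05 0 1.61; 0.30 -0.06 0 2.15; 0.24 -0.10 0 1.61; 0.17 -0.14 0 1.07; 0.09 -0.17 0 0.54; 0.01 -0.20 0 0")

```text
time_s: 5.38
tcp_pos: [0.5283, -0.1633, 0.1081]
tcp_rot: [0.001, 0.695, 0.719, 0.001]
force: [5.0, 2.2, 1.2]
width: 0.0297
```

```bash
python3 -c "
from h import *
rows(swings(.0535,2,1,per=4))
im,d=snap('scene','s3')
print(rect(box('scene',d,.4,.72,-.34,-.2,.09,.108)[0]))
b=cv2.imread('pics/s3.png')
cv2.imwrite('pics/m3.png',cv2.resize(b[110:230,130:290],(800,600)))
"
```

```text
0.08 -0.01 0 0.54; 0.17 -0.03 0 1.08; 0.25 -0.04 0 1.62; 0.34 -0.04 0 2.15; 0.26 -0.09 0 1.62; 0.18 -0.13 0 1.08; 0.09 -0.16 0 0.54; -0.00 -0.19 0 0.01
[ 0.52833669 -0.16334962  0.10807008] [4.97756756 2.16144161 1.20330287] 91.90270720910114 0.02972982769159303
((555.1937255859375, -260.4035339355469), (129.68478393554688, 226.39659118652344), 84.89688110351562)
```

View pics/m3.png

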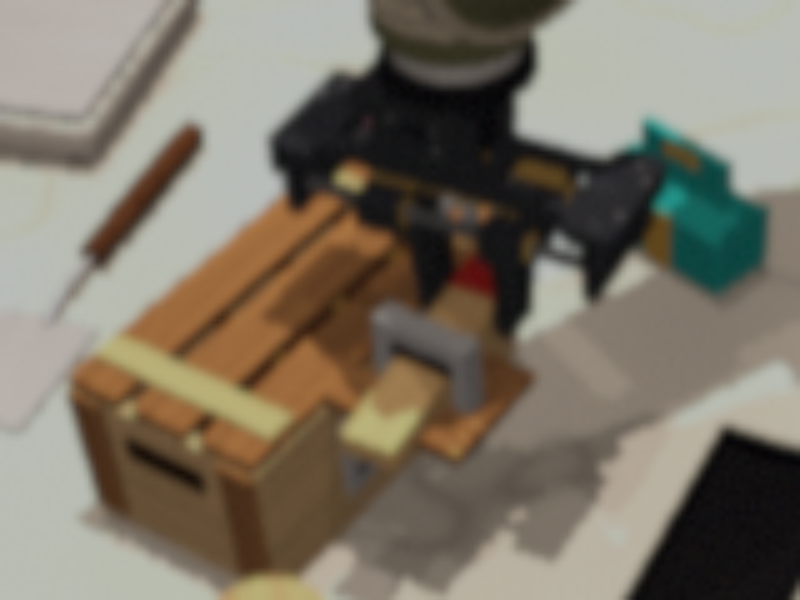

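>>> move_arm(moves="0.08 -0.01 0 0.54; 0.17 -0.03 0 1.08; 0.25 -0.04 0 1.62; 0.34 -0.04 0 2.15; 0.26 -0.09 0 1.62; 0.18 -0.13 0 1.08; 0.09 -0.16 0 0.54; 0 -0.19 0 0")

```text
time_s: 6.42
tcp_pos: [0.5188, -0.1637, 0.1081]
tcp_rot: [0.001, 0.695, 0.719, 0.001]
force: [4.8, 1.0, 0.2]
width: 0.0298
```

```bash
python3 -c "
from h import *
rows(swings(.0635,2,1,per=4)[:6])
"
```

```text
0.10 -0.02 0 0.54; 0.20 -0.04 0 1.08; 0.30 -0.04 0 1.62; 0.40 -0.04 0 2.15; 0.31 -0.09 0 1.62; 0.21 -0.14 0 1.08
[ 0.51882252 -0.16367669  0.1080792 ] [4.81016352 1.0078997  0.18470671] 91.88701431613104 0.02983228603198458
```

>>> move_arm(moves="0.10 -0.02 0 0.54; 0.20 -0.04 0 1.08; 0.30 -0.04 0 1.62; 0.40 -0.04 0 2.15; 0.31 -0.09 0 1.62; 0.21 -0.14 0 1.08; 0.21 -0.13 0 1.08")

```text
time_s: 7.3
tcp_pos: [0.5114, -0.1536, 0.108]
tcp_rot: [0.001, 0.748, 0.663, -0.0]
force: [1.0, 0.0, 4.3]
width: 0.0295
```

>>> move_arm(moves="0 0 0 0;0 0 0 0;0 0 0 0", gripper=0.52)

```text
time_s: 7.68
tcp_pos: [0.511, -0.1529, 0.1075]
tcp_rot: [-0.0, 0.748, 0.664, -0.0]
force: [-0.3, 0.1, 0.0]
width: 0.0419
```

```bash
python3 -c "
from h import *
rows([(0,.040)])
"
```

```text
-0.01 0.64 0 -0.02
[ 0.51095718 -0.15288993  0.1075489 ] [-0.27570222  0.07352917  0.0487061 ] 83.13477070430216 0.04188580947535786
```

>>> move_arm(moves="0 0.3 0 0;0 0.62 0 0;0 0.62 0 0")

```text
time_s: 8.05
tcp_pos: [0.5421, -0.1567, 0.1075]
tcp_rot: [-0.0, 0.748, 0.664, -0.0]
force: [-0.5, -0.1, -0.1]
width: 0.0419
```

>>> move_arm(moves="0 0 0 0;0 0 0 0;0 0 0 0;0 0 0 0", gripper=0.85, newtons=40)

```text
time_s: 8.55
tcp_pos: [0.5412, -0.1569, 0.1076]
tcp_rot: [-0.0, 0.748, 0.663, -0.001]
force: [-4.3, -3.2, 0.4]
width: 0.0299
```

```bash
python3 -c "
from h import *
rows([(.05,.0415),(.10,.043),(.15,.0445)]+swings(.0445,1,1,per=4))
"
```

```text
-0.04 -0.00 0 -0.37; -0.09 -0.03 0 -0.73; -0.13 -0.05 0 -1.09; -0.07 -0.09 0 -0.55; 0.00 -0.12 0 -0.02; 0.07 -0.14 0 0.52; 0.15 -0.15 0 1.06
[ 0.54124423 -0.15689618  0.10759231] [-4.29011103 -3.23501089  0.35904081] 83.13443893996191 0.02986634577636397
```

>>> move_arm(moves="-0.04 -0.01 0 -0.37; -0.09 -0.03 0 -0.73; -0.13 -0.05 0 -1.09; -0.07 -0.09 0 -0.55; 0 -0.12 0 0; 0.07 -0.14 0 0.52; 0.15 -0.15 0 1.06")

```text
time_s: 9.43
tcp_pos: [0.5357, -0.1486, 0.1076]
tcp_rot: [0.001, 0.796, 0.606, 0.0]
force: [1.5, -3.9, -3.6]
width: 0.0296
```

```bash
python3 -c "
from h import *
rows(swings(.0495,2,-1,per=4))
"
```

```text
-0.08 -0.04 0 -0.55; -0.16 -0.06 0 -1.09; -0.24 -0.07 0 -1.63; -0.33 -0.07 0 -2.16; -0.26 -0.12 0 -1.63; -0.18 -0.16 0 -1.09; -0.09 -0.19 0 -0.55; -0.01 -0.22 0 -0.01
[ 0.53565137 -0.14861374  0.10764124] [ 1.51983882 -3.87777267 -3.63536895] 74.54582492855187 0.029596677158501256
```

>>> move_arm(moves="-0.08 -0.04 0 -0.55; -0.16 -0.06 0 -1.09; -0.24 -0.07 0 -1.63; -0.33 -0.07 0 -2.16; -0.26 -0.12 0 -1.63; -0.18 -0.16 0 -1.09; -0.09 -0.19 0 -0.55; 0 -0.22 0 0")

```text
time_s: 10.42
tcp_pos: [0.5251, -0.1457, 0.1077]
tcp_rot: [0.001, 0.796, 0.606, 0.0]
force: [2.9, -4.3, -4.9]
width: 0.0296
```

```bash
python3 -c "
from h import *
rows(swings(.0595,2,-1,per=4))
"
```

```text
-0.10 -0.03 0 -0.55; -0.19 -0.04 0 -1.09; -0.29 -0.05 0 -1.63; -0.39 -0.05 0 -2.17; -0.30 -0.10 0 -1.63; -0.21 -0.14 0 -1.09; -0.11 -0.17 0 -0.55; -0.01 -0.20 0 -0.02
[ 0.5250908  -0.14572428  0.10766239] [ 2.88824045 -4.27246605 -4.89820367] 74.53314412234495 0.02961033741429798
```

>>> move_arm(moves="-0.10 -0.03 0 -0.55; -0.19 -0.04 0 -1.09; -0.29 -0.05 0 -1.63; -0.39 -0.05 0 -2.17; -0.30 -0.10 0 -1.63; -0.21 -0.14 0 -1.09; -0.11 -0.17 0 -0.55; 0 -0.20 0 0")

```text
time_s: 11.42
tcp_pos: [0.5152, -0.1423, 0.1078]
tcp_rot: [0.0, 0.796, 0.606, 0.0]
force: [-1.3, 0.0, -0.7]
width: 0.0293
```

```bash
python3 -c "
from h import *
rows(swings(.0695,1,-1,per=4)+swings(.0745,1,1,per=4)[:2])
"
```

```text
-0.13 -0.02 0 -0.55; -0.23 -0.03 0 -1.09; -0.35 -0.03 0 -1.63; -0.46 -0.03 0 -2.17; -0.36 -0.08 0 -1.63; -0.25 -0.13 0 -1.09
[ 0.51520091 -0.14233577  0.1077915 ] [-1.28066937  0.00329662 -0.72285686] 74.53360465306119 0.029318286182998855
```

>>> move_arm(moves="-0.13 -0.02 0 -0.55; -0.24 -0.05 0 -1.09; -0.25 -0.08 0 -1.09; -0.25 -0.10 0 -1.09")

```text
time_s: 11.92
tcp_pos: [0.5069, -0.1533, 0.1078]
tcp_rot: [-0.0, 0.747, 0.665, 0.0]
force: [0.0, -0.1, -0.7]
width: 0.0296
```

```bash
python3 -c "
from h import *
rows([(0,.08),(0,.09),(0,.1),(0,.11),(0,.12)])
"
```

```text
0.01 -0.09 0 0.01; 0.01 -0.29 0 0.01; 0.01 -0.49 0 0.01; 0.01 -0.69 0 0.01; 0.01 -0.89 0 0.01
[ 0.5069496  -0.15326646  0.10775749] [ 0.02517689 -0.08674848 -0.74370775] 83.31009506404553 0.02957725250197791
```

>>> move_arm(moves="0 -0.2 0 0; 0.02 -0.4 0 0; 0.05 -0.6 0 0; 0.1 -0.8 0 0; 0.15 -1.0 0 0;0.15 -1.0 0 0")

```text
time_s: 12.68
tcp_pos: [0.4576, -0.1401, 0.1078]
tcp_rot: [-0.0, 0.747, 0.665, -0.0]
force: [-0.4, 0.4, -1.4]
width: 0.0297
```

```bash
python3 -c "
from h import *
goal([.5423,-.1562,.107],83.0)
im,d=snap('scene','s4')
print(rect(box('scene',d,.4,.72,-.34,-.2,.09,.108)[0]))
b=cv2.imread('pics/s4.png')
cv2.imwrite('pics/m4.png',cv2.resize(b[110:230,130:290],(800,600)))
"
```

```text
shift units [-0.125  1.719  0.017] turn 0.048 | pos [ 0.4576 -0.1401  0.1078] yaw 83.39 F [-0.4  0.4 -1.4] w 0.0297 t 12.68
((551.1412353515625, -262.30560302734375), (126.41880798339844, 229.87489318847656), 88.68130493164062)
```

View pics/m4.png

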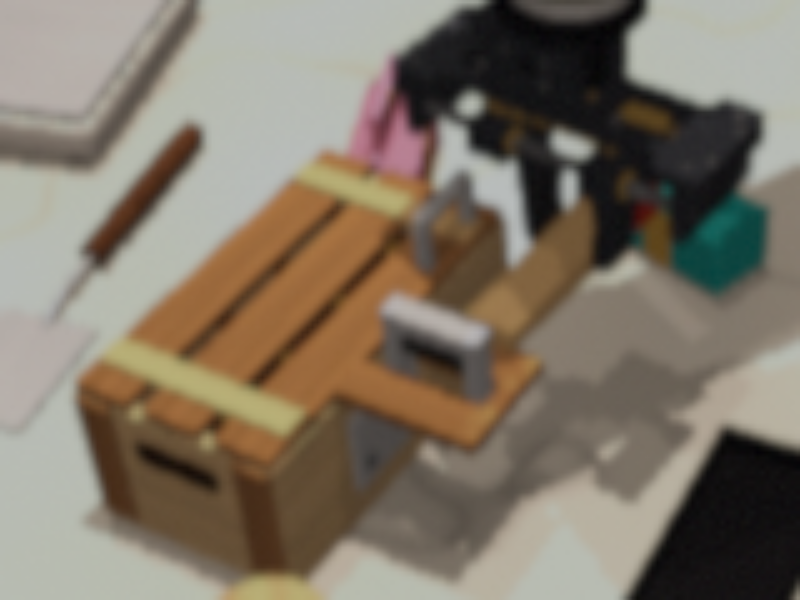

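>>> move_arm(moves="0.2 -1 -0.6 0;1 -0.6 -1.2 -0.3;1.8 0.3 -1.2 -0.6;2.6 1 -1.2 -1.18;2.6 1.2 -1.2 -1.18;2.6 1.2 -1.2 -1.18")

```text
time_s: 13.48
tcp_pos: [0.5328, -0.0185, 0.1673]
tcp_rot: [-0.0, 0.69, 0.724, -0.0]
force: [0.3, 0.2, -0.5]
width: 0.0293
```

```bash
python3 -c "
from h import *
for n in ('scene','top'):
    im,d=snap(n,n+'5'); P=pts(n,d)
    blk=(im.max(-1)<40)&(P[...,2]<.03)&(P[...,2]>-.01)&(abs(P[...,1])<.08)&(P[...,0]>.4)&(P[...,0]<.7)
    k,l,s,c=cv2.connectedComponentsWithStats(blk.astype(np.uint8)); i=1+s[1:,4].argmax(); print(n,rect(P[l==i]))
goal([.542,-.0075,.06],92.85)
a=cv2.imread('pics/top5.png');b=cv2.imread('pics/scene5.png')
cv2.imwrite('pics/m5.png',np.hstack([a[60:300,150:400],b[60:300,130:380]]))
"
```

```text
scene ((555.9400024414062, -6.628475189208984), (190.03244018554688, 75.6963882446289), 2.703627824783325)
top ((488.38934326171875, -36.55958557128906), (57.753028869628906, 18.95146942138672), 0.8169829845428467)
shift units [0.218 0.21  2.152] turn -0.014 | pos [ 0.5321 -0.0189  0.1676] yaw 92.74 F [-0.9  0.2 -2. ] w 0.0294 t 13.57
```

View pics/m5.png

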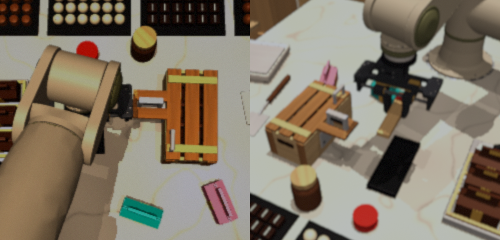

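>>> move_arm(moves="0.22 0.21 1 0;0.22 0.21 2 0;0.22 0.21 2.3 0;0.22 0.21 2.3 0")

```text
time_s: 14.08
tcp_pos: [0.5426, -0.0072, 0.0532]
tcp_rot: [-0.0, 0.69, 0.724, -0.0]
force: [0.2, 0.0, -0.7]
width: 0.0295
```

```bash
python3 -c "
from h import *
goal([.542,-.0075,.013],92.85)
im,d=snap('scene','s6')
cv2.imwrite('pics/m6.png',cv2.resize(im[160:280,220:340],(600,600)))
"
```

```text
shift units [-0.006 -0.012  0.805] turn -0.01 | pos [ 0.5426 -0.0072  0.0532] yaw 92.77 F [ 0.2  0.  -0.7] w 0.0295 t 14.07
```

View pics/m6.png

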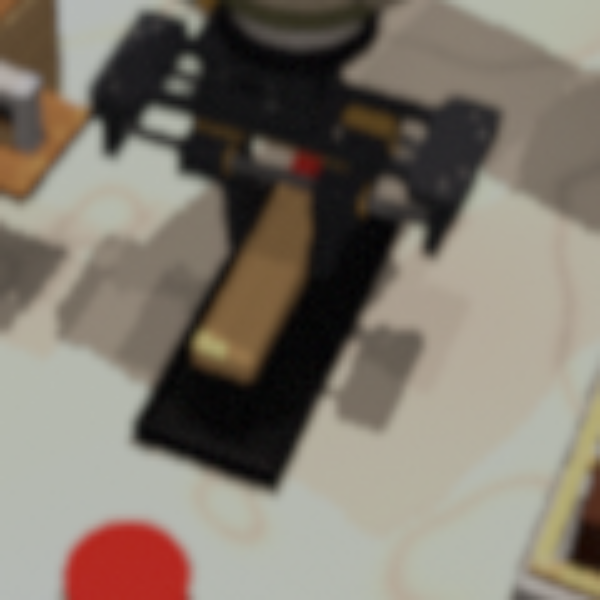

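>>> move_arm(moves="0 0 0.4 0;0 0 0.7 0;0 0 0.8 0;0 0 0.8 0")

```text
time_s: 14.62
tcp_pos: [0.5429, -0.0067, 0.0131]
tcp_rot: [0.0, 0.689, 0.724, 0.0]
force: [-0.0, -0.3, -1.0]
width: 0.0297
```

>>> move_arm(moves="0 0 0 0;0 0 0 0;0 0 0 0;0 0 0 0", gripper=0.61, newtons=5)

```text
time_s: 15.12
tcp_pos: [0.5427, -0.0066, 0.0129]
tcp_rot: [0.0, 0.689, 0.724, 0.0]
force: [-0.3, -1.1, 0.2]
width: 0.0344
```

>>> move_arm(moves="0 0 -0.3 0;0 0 -1 0;0 0 -2 0;0 0 -3 0;0 0 -3 0")

```text
time_s: 15.75
tcp_pos: [0.5442, -0.0069, 0.1673]
tcp_rot: [0.004, 0.689, 0.724, 0.002]
force: [-0.2, 0.2, -1.2]
width: 0.0343
```

```bash
python3 -c "
from h import *
im,d=snap('scene','s7')
cv2.imwrite('pics/m7.png',cv2.resize(im[160:280,190:310],(600,600)))
Q,m=box('scene',d,.44,.66,-.05,.05,.008,.06); print(rect(Q),np.percentile(Q[:,2],[5,50,95,100]))
"
```

```text
((554.4195556640625, -8.02789306640625), (192.86575317382812, 78.8304672241211), 2.494379758834839) [0.01000644 0.01758618 0.02624388 0.02853501]
```

View pics/m7.png

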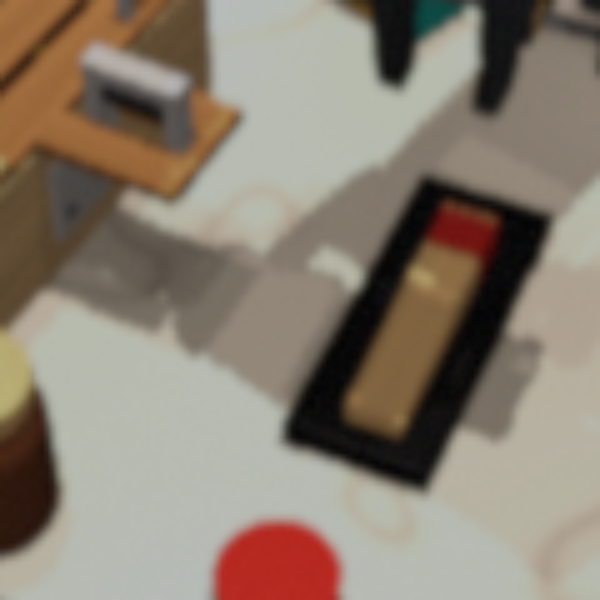

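```bash
cat >> h.py <<'E'
def crate(n,d):
    Q,m=box(n,d,.4,.72,-.34,-.2,.09,.108); k,l,s,c=cv2.connectedComponentsWithStats(m.astype(np.uint8)); i=1+s[1:,4].argmax(); P=pts(n,d); print(n,'lid',rect(P[l==i]))
    P=pts(n,d)
    Q,m=box(n,d,.4,.72,-.34,-.1,.13,.15)
    k,l,s,c=cv2.connectedComponentsWithStats(m.astype(np.uint8))
    for i in range(1,k):
        if s[i,4]>20: print('high',s[i,4],P[l==i].mean(0),rect(P[l==i]))
E
python3 -c "
from h import *
for n in ('top','scene'):
    im,d=snap(n,n+'8'); crate(n,d); crate(n,np.load('pics/%s0.npy'%n))
"
```

```text
top lid ((548.760009765625, -260.8148498535156), (122.7464599609375, 231.66864013671875), 89.08467864990234)
high 163 [ 0.57068227 -0.15902139  0.13929179] ((571.6141357421875, -159.44149780273438), (53.8287239074707, 14.949305534362793), 88.65423583984375)
high 104 [ 0.47908895 -0.20830956  0.13799394] ((479.0960693359375, -208.6171112060547), (10.019495010375977, 47.93132400512695), 89.0294418334961)
top lid ((551.6504516601562, -258.393310546875), (127.14580535888672, 229.85464477539062), 84.25576782226562)
high 166 [ 0.5805371  -0.16145641  0.13931309] ((581.5264892578125, -161.4168701171875), (56.12043380737305, 14.995859146118164), 84.16297912597656)
high 93 [ 0.48582552 -0.20352889  0.13818233] ((486.42950439453125, -203.93197631835938), (10.060684204101562, 49.443485260009766), 83.8448486328125)
scene lid ((552.2691650390625, -262.5023498535156), (126.85923767089844, 227.7255401611328), 88.48965454101562)
high 60 [ 0.48405148 -0.21027752  0.13668615] ((481.3175964355469, -211.18511962890625), (9.705759048461914, 48.69078826904297), 88.3012466430664)
high 148 [ 0.5752984  -0.16071853  0.13742376] ((572.8717041015625, -161.6636962890625), (56.59830093383789, 17.244197845458984), 89.79541778564453)
scene lid ((555.37890625, -260.5339050292969), (130.6160430908203, 228.5682373046875), 83.94495391845703)
high 61 [ 0.4923961  -0.20560679  0.13669362] ((490.21893310546875, -206.60128784179688), (10.753371238708496, 48.1058235168457), 83.0873031616211)
high 144 [ 0.58519549 -0.1621043   0.13781821] ((583.5311279296875, -164.4214630126953), (57.6370735168457, 17.971111297607422), 87.67625427246094)
```

```bash
python3 -c "
from h import *
goal([.481,-.2095,.175],88.9)
"
```

```text
shift units [-3.995 -1.421 -0.257] turn 0.491 | pos [ 0.5421 -0.0065  0.1622] yaw 92.83 F [-0.6 -0.2 -0.1] w 0.0345 t 15.9
```

>>> move_arm(moves="-1 -0.4 -0.25 0.2;-2 -0.8 -0.25 0.49;-3 -1.2 -0.25 0.49;-4 -1.42 -0.25 0.49;-4 -1.42 -0.25 0.49")

```text
time_s: 16.52
tcp_pos: [0.4805, -0.2123, 0.1739]
tcp_rot: [-0.001, 0.715, 0.699, -0.0]
force: [0.2, 0.5, -0.8]
width: 0.0345
```

```bash
python3 -c "
from h import *
goal([.481,-.2095,.1225],88.9)
im,d=snap('scene','s9')
cv2.imwrite('pics/m9.png',cv2.resize(im[80:200,170:290],(600,600)))
"
```

```text
shift units [0.054 0.012 1.027] turn -0.029 | pos [ 0.4805 -0.2123  0.1739] yaw 88.67 F [ 0.2  0.5 -0.8] w 0.0345 t 16.52
```

View pics/m9.png

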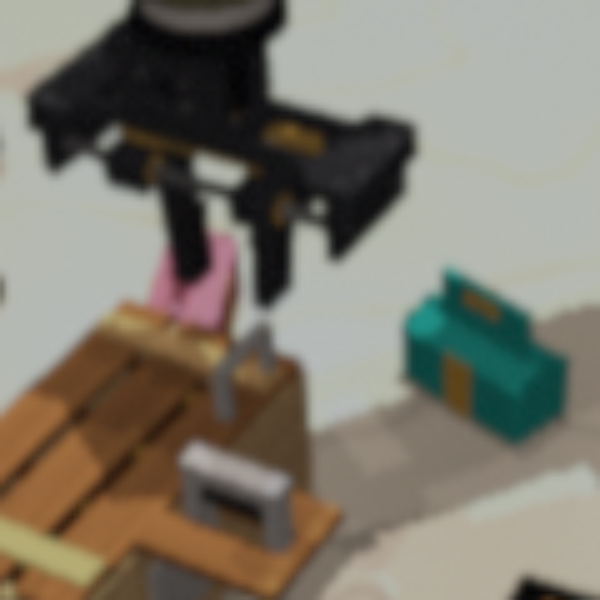

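>>> move_arm(moves="0.05 0.01 0.5 0;0.05 0.01 1.02 0;0.05 0.01 1.02 0")

```text
time_s: 16.95
tcp_pos: [0.4815, -0.2055, 0.1224]
tcp_rot: [-0.002, 0.713, 0.701, -0.0]
force: [0.6, -0.8, 0.2]
width: 0.0343
```

>>> move_arm(moves="0 0 0 0;0 0 0 0;0 0 0 0;0 0 0 0", gripper=1, newtons=15)

```text
time_s: 17.45
tcp_pos: [0.4826, -0.2083, 0.1251]
tcp_rot: [0.001, 0.714, 0.7, -0.0]
force: [-0.3, -6.2, 3.3]
width: 0.0095
```

Run:
```python
from h import *
s=readout.state();p=s['tcp_pos'];print(p,s['force'],s['width'])
a=np.radians(19.65);r=.1189
o=[]
for f in range(0,116,8):
    t=a+np.radians(f); dy=r*(np.cos(t)-np.cos(a)); dz=r*(np.sin(t)-np.sin(a))
    o.append('%d: %.2f %.2f %.2f'%(f,dy/.05, 0, -dz/.05))
print('\n'.join(o))
```

```text
[ 0.48264586 -0.2082816   0.12513017] [-0.27098768 -6.20094787  3.32582379] 0.00952228007156463
0: 0.00 0.00 -0.00
8: -0.13 0.00 -0.30
16: -0.31 0.00 -0.59
24: -0.52 0.00 -0.84
32: -0.76 0.00 -1.07
40: -1.04 0.00 -1.25
48: -1.34 0.00 -1.40
56: -1.65 0.00 -1.50
64: -1.98 0.00 -1.56
72: -2.31 0.00 -1.58
80: -2.64 0.00 -1.54
88: -2.96 0.00 -1.47
96: -3.27 0.00 -1.34
104: -3.56 0.00 -1.18
112: -3.82 0.00 -0.98
```

>>> move_arm(moves="-0.05 0 0 0;-0.1 0 -0.15 0;-0.18 0 -0.3 0;-0.35 0 -0.59 0;-0.56 0 -0.84 0;-0.8 0 -1.07 0;-0.8 0 -1.07 0")

```text
time_s: 18.32
tcp_pos: [0.4805, -0.2475, 0.1785]
tcp_rot: [-0.001, 0.714, 0.7, -0.0]
force: [-6.1, 3.3, 4.4]
width: 0.0117
```

```bash
python3 -c "
from h import *
s=readout.state();print(s['tcp_pos'],s['force'],s['ft_torque'],s['width'])
im,d=snap('scene','s10')
cv2.imwrite('pics/m10.png',cv2.resize(im[80:230,130:290],(640,600)))
"
```

```text
[ 0.48051607 -0.24746604  0.17853401] [-6.06503951  3.29276553  4.3903719 ] [0.75060056 0.87351996 0.02443569] 0.011734300609032416
```

View pics/m10.png

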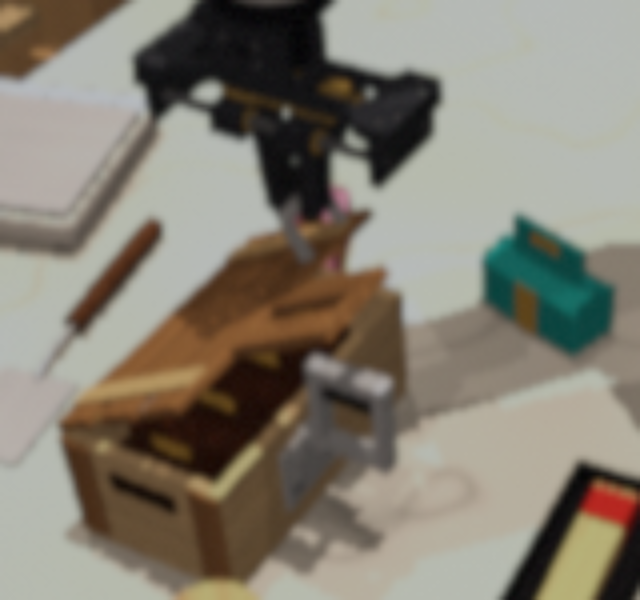

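>>> move_arm(moves="-0.28 -0.02 -0.18 0;-0.58 -0.03 -0.33 0;-0.89 -0.03 -0.43 0;-1.22 -0.03 -0.49 0;-1.55 -0.03 -0.51 0;-1.55 -0.03 -0.51 0")

```text
time_s: 19.12
tcp_pos: [0.4791, -0.3265, 0.205]
tcp_rot: [0.002, 0.714, 0.7, 0.0]
force: [3.3, -2.3, 4.9]
width: 0.0115
```

>>> move_arm(moves="-0.33 0 0.04 0;-0.65 0 0.11 0;-0.96 0 0.24 0;-1.2 0 0.37 0;-1.2 0 0.37 0")

```text
time_s: 19.75
tcp_pos: [0.4778, -0.3864, 0.1857]
tcp_rot: [0.002, 0.714, 0.7, -0.0]
force: [3.6, -4.5, 2.7]
width: 0.0105
```

```bash
python3 -c "
from h import *
s=readout.state();print(s['tcp_pos'],s['force'],s['ft_torque'],s['width'])
im,d=snap('scene','s11')
cv2.imwrite('pics/m11.png',cv2.resize(im[80:230,130:290],(640,600)))
"
```

```text
[ 0.47781746 -0.38644881  0.18570495] [ 3.64071064 -4.48196612  2.69528922] [-0.49617166 -0.57783978  0.05248168] 0.01049813013915689
```

View pics/m11.png

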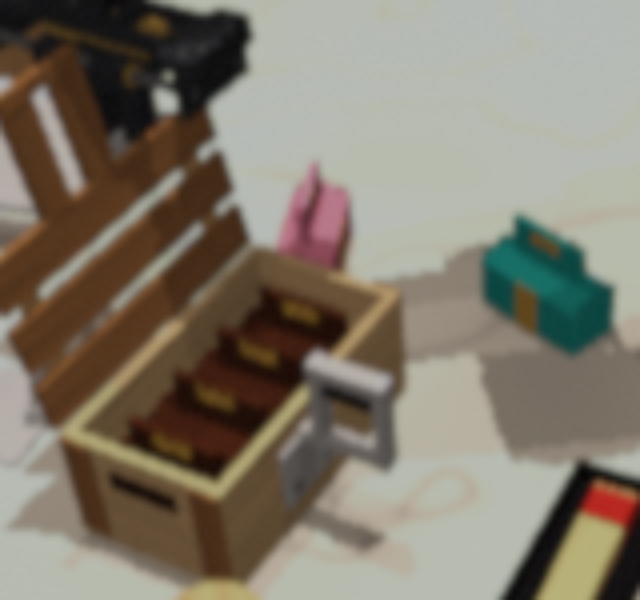

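>>> move_arm(moves="0 0 0 0;0 0 0 0;0 0 0 0", gripper=0.8)

```text
time_s: 20.18
tcp_pos: [0.4772, -0.3847, 0.1847]
tcp_rot: [-0.0, 0.714, 0.7, -0.0]
force: [-0.7, 0.5, -0.0]
width: 0.0178
```

>>> move_arm(moves="0 0 -0.5 0;0 0 -1.2 0;0 0 -2.2 0;0 0 -3.2 0;0 -1 -3.4 0;0 -2 -3.4 0;0 -2.5 -3.4 0")

```text
time_s: 21.05
tcp_pos: [0.3504, -0.3821, 0.3552]
tcp_rot: [0.0, 0.714, 0.7, -0.0]
force: [0.6, -0.4, 0.3]
width: 0.0176
```

```bash
python3 -c "
from h import *
s=readout.state();print(s['tcp_pos'],s['force'],s['width'])
for n in ('top','scene'): im,d=snap(n,n+'12')
a=cv2.imread('pics/top12.png');b=cv2.imread('pics/scene12.png')
cv2.imwrite('pics/m12.png',np.hstack([cv2.resize(a[100:240,260:400],(400,400)),cv2.resize(b[80:230,130:280],(400,400))]))
cv2.imwrite('pics/m12b.png',a)
"
```

```text
[ 0.35043862 -0.3821474   0.35516745] [ 0.63344263 -0.40797938  0.25879234] 0.017579181561735324
```

View pics/m12.png

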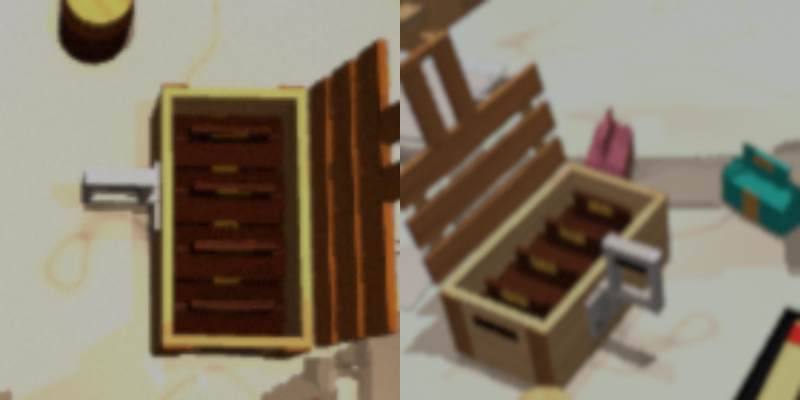

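View pics/m12b.png

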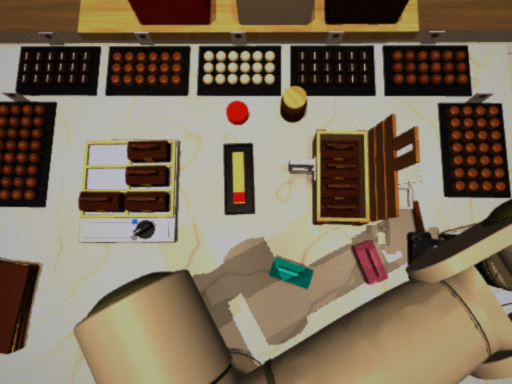

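```bash
cat >> h.py <<'E'
def fins(n,d,reg=(.44,.66,-.305,-.215),zz=(.082,.1)):
    Q,m=box(n,d,reg[0],reg[1],reg[2],reg[3],*zz); P=pts(n,d)
    k,l,s,c=cv2.connectedComponentsWithStats(m.astype(np.uint8))
    for i in range(1,k):
        if s[i,4]>8: print(n,'fin',s[i,4],np.round(P[l==i].mean(0),4),[np.round(v,1) for v in rect(P[l==i])],np.round(P[l==i][:,2].max(),4))
def wall(n,d):
    Q,m=box(n,d,.42,.69,-.34,-.18,.088,.1); print(n,'rim',rect(Q))
E
python3 - <<'E'
from h import *
for n in ('top','scene'):
    d=np.load(f'pics/{n}12.npy'); fins(n,d); wall(n,d)
    im=cv2.imread(f'pics/{n}12.png'); P=pts(n,d); hsv=cv2.cvtColor(im,cv2.COLOR_BGR2HSV)
    fins(n,d,(.36,.7,.12,.44),(.09,.12))
    Q,m=box(n,d,.36,.7,.1,.44,.015,.04); print('disp',rect(Q))
    w=m&(hsv[...,1]<50)&(im.max(-1)>90)
    k,l,s,c=cv2.connectedComponentsWithStats(w.astype(np.uint8))
    for i in range(1,k):
        if s[i,4]>150: print('white',c[i],s[i,4],rect(P[l==i]),np.median(P[l==i][:,2]))
    Q,m=box(n,d,.36,.46,.15,.3,.05,.08); print('knob',rect(Q),np.median(Q,0),len(Q),Q[:,2].max())
E
```

```text
top fin 157 [ 0.6538 -0.2584  0.0924] [array([ 654.5, -259.9]), array([88. ,  9.4]), np.float64(89.3)] 0.098
top fin 107 [ 0.623  -0.2605  0.0894] [array([ 623.4, -261.7]), array([68.2,  9.3]), np.float64(89.3)] 0.0938
top fin 109 [ 0.5718 -0.2618  0.0894] [array([ 572.6, -262.7]), array([67.7,  9.6]), np.float64(89.6)] 0.0946
top fin 114 [ 0.5209 -0.2634  0.0892] [array([ 520.9, -263.1]), array([ 7.9, 70.4]), np.float64(0.6)] 0.0939
top fin 105 [ 0.47   -0.2622  0.0891] [array([ 470.2, -260.1]), array([69.3,  8.2]), np.float64(88.5)] 0.0939
top fin 52 [ 0.4417 -0.2525  0.0942] [array([ 442. , -260.2]), array([ 2.9, 87.5]), np.float64(0.2)] 0.0977
top rim ((547.611328125, -255.54222106933594), (232.42466735839844, 148.21519470214844), 0.9870790839195251)
top fin 140 [0.6127 0.2264 0.1028] [array([613.4, 226.8]), array([ 8.8, 71. ]), np.float64(1.4)] 0.1106
top fin 130 [0.5473 0.2272 0.1028] [array([547.7, 226.4]), array([ 8.2, 69.9]), np.float64(1.0)] 0.1084
top fin 121 [0.4796 0.3367 0.1041] [array([479.6, 339.7]), array([ 7.9, 69.6]), np.float64(1.3)] 0.1109
top fin 120 [0.4809 0.2
[... 2236 characters left out ...]
3703155517578), 89.14722442626953) 0.023907817848333693
white [379.45468998 296.44992051] 629 ((637.6965942382812, 265.11724853515625), (276.86676025390625, 112.59429931640625), 69.0786361694336) 0.02275773544748802
white [415.1733871 268.46875  ] 992 ((544.8602905273438, 339.9824523925781), (62.1837158203125, 111.3729476928711), 0.9982907176017761) 0.02424987290073314
white [410.71306576 291.83603757] 1171 ((610.5396728515625, 341.29705810546875), (61.859779357910156, 111.37799072265625), 0.9593518376350403) 0.02435105382924704
knob ((440.30657958984375, 251.99124145507812), (88.70010375976562, 45.33976745605469), 42.32440948486328) [0.41731661 0.23122474 0.06027835] 114 0.06777756163373096
```

```bash
python3 -c "
from h import *
goal([.5738,-.264,.30],-0.8); print(readout.state()['qpos'])
"
```

```text
shift units [2.463 4.411 1.106] turn 11.198 | pos [ 0.3507 -0.3824  0.3554] yaw 88.79 F [ 0.7  0.7 -0.3] w 0.0176 t 21.15
[-1.05456747e+00  2.45883895e-01  1.28661695e+00 -3.34471556e-04
  1.60844014e+00 -2.60421225e+00]
```

>>> move_arm(moves="0.5 0.5 0 1.3;1.2 1.3 0 2.6;1.8 2.2 0 3.9;2.46 3 0 5.2;2.46 3.8 0 6.5;2.46 4.41 0 7.8;2.46 4.41 0 9.1;2.46 4.41 0.5 10.4;2.46 4.41 1.1 11.2;2.46 4.41 1.1 11.2", gripper=0.72)

```text
time_s: 22.4
tcp_pos: [0.5752, -0.2628, 0.2975]
tcp_rot: [-0.001, 1.0, -0.005, -0.002]
force: [0.0, 0.0, 0.3]
width: 0.025
```

```bash
python3 -c "
from h import *
goal([.5738,-.264,.15],-0.8)
"
```

```text
shift units [-0.017  0.032  2.951] turn 0.026 | pos [ 0.5752 -0.2628  0.2975] yaw -0.59 F [0.  0.  0.3] w 0.025 t 22.4
```

>>> move_arm(moves="-0.02 0.03 1 0;-0.02 0.03 2 0;-0.02 0.03 3 0;-0.02 0.03 3.8 0;-0.02 0.03 3.8 0")

```text
time_s: 23.02
tcp_pos: [0.5739, -0.2646, 0.1084]
tcp_rot: [-0.001, 1.0, -0.005, -0.002]
force: [-0.1, 0.3, 0.8]
width: 0.0243
```

```bash
python3 -c "
from h import *
goal([.5738,-.264,.065],-0.8)
im,d=snap('scene','s13')
cv2.imwrite('pics/m13.png',cv2.resize(im[80:230,130:290],(640,600)))
"
```

```text
shift units [-0.    -0.01   0.868] turn 0.03 | pos [ 0.5739 -0.2646  0.1084] yaw -0.56 F [-0.1  0.3  0.8] w 0.0243 t 23.02
```

View pics/m13.png

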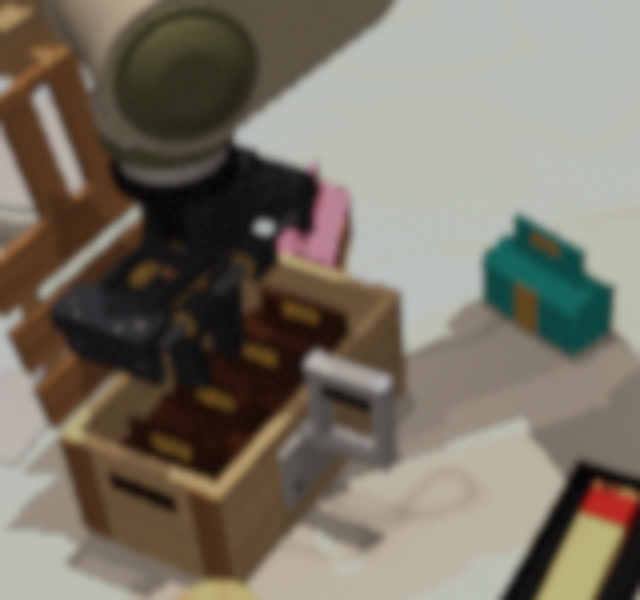

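>>> move_arm(moves="0 0 0.3 0;0 0 0.6 0;0 0 0.85 0;0 0 0.85 0")

```text
time_s: 23.58
tcp_pos: [0.5737, -0.2648, 0.0661]
tcp_rot: [-0.001, 1.0, -0.006, -0.001]
force: [-0.7, 1.0, 0.3]
width: 0.0245
```

>>> move_arm(moves="0 0 0 0;0 0 0 0;0 0 0 0;0 0 0 0", gripper=1, newtons=25)

```text
time_s: 24.08
tcp_pos: [0.5741, -0.2652, 0.0674]
tcp_rot: [0.0, 1.0, -0.006, 0.0]
force: [0.0, 0.3, 0.5]
width: 0.0079
```

>>> move_arm(moves="0 0 -0.4 0;0 0 -1 0;0 0 -1.8 0;0 0 -2.6 0;0 0 -3.2 0;0 0 -3.2 0")

```text
time_s: 24.82
tcp_pos: [0.5747, -0.2655, 0.2291]
tcp_rot: [0.001, 1.0, -0.006, 0.002]
force: [0.4, -0.4, -0.8]
width: 0.0078
```

```bash
python3 -c "
from h import *
goal([.6116,.3427,.226],1)
im,d=snap('scene','s14')
cv2.imwrite('pics/m14.png',cv2.resize(im[80:230,130:290],(640,600)))
"
```

```text
shift units [  0.592 -12.172   0.035] turn -0.211 | pos [ 0.5747 -0.2655  0.2291] yaw -0.69 F [ 0.4 -0.4 -0.8] w 0.0078 t 24.82
```

View pics/m14.png

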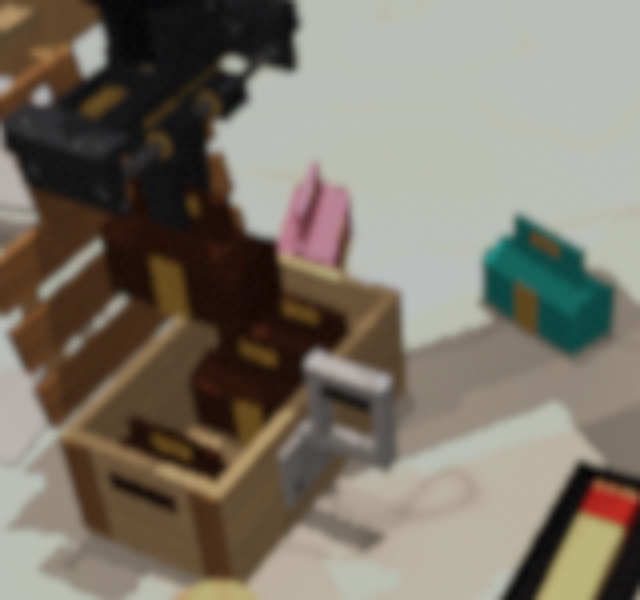

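>>> move_arm(moves="0 -0.8 0 0;0.1 -1.8 0 0;0.1 -2.9 0 0;0.2 -4 0 0;0.3 -5.1 0 -0.1;0.4 -6.2 0 -0.2;0.5 -7.3 0 -0.2;0.59 -8.4 0 -0.2;0.59 -8.4 0 -0.2")

```text
time_s: 26.0
tcp_pos: [0.6077, 0.1579, 0.2246]
tcp_rot: [-0.0, 1.0, 0.01, -0.002]
force: [0.1, 0.3, -1.7]
width: 0.0075
```

```bash
python3 -c "
from h import *
goal([.6116,.3412,.16],1)"
```

```text
shift units [ 0.159 -3.663  1.293] turn 0.022 | pos [0.6077 0.1579 0.2246] yaw 1.18 F [ 0.1  0.3 -1.7] w 0.0075 t 26.0
```

>>> move_arm(moves="0.1 -1 0 0;0.16 -2 0 0;0.16 -3 0 0;0.16 -3.66 0.2 0;0.16 -3.66 0.8 0;0.16 -3.66 1.3 0;0.16 -3.66 1.3 0")

```text
time_s: 26.88
tcp_pos: [0.6129, 0.3362, 0.1587]
tcp_rot: [0.001, 1.0, 0.007, -0.003]
force: [-0.3, 0.1, -1.1]
width: 0.0078
```

```bash
python3 -c "
from h import *
goal([.6116,.3412,.085],1)
im,d=snap('scene','s15'); im2,d2=snap('top','t15')
cv2.imwrite('pics/m15.png',np.hstack([cv2.resize(im[150:330,310:490],(400,400)),cv2.resize(im2[90:270,50:230],(400,400))]))
"
```

```text
shift units [-0.015 -0.103  1.473] turn -0.018 | pos [0.6129 0.3362 0.1587] yaw 0.86 F [-0.3  0.1 -1.1] w 0.0078 t 26.88
```

View pics/m15.png

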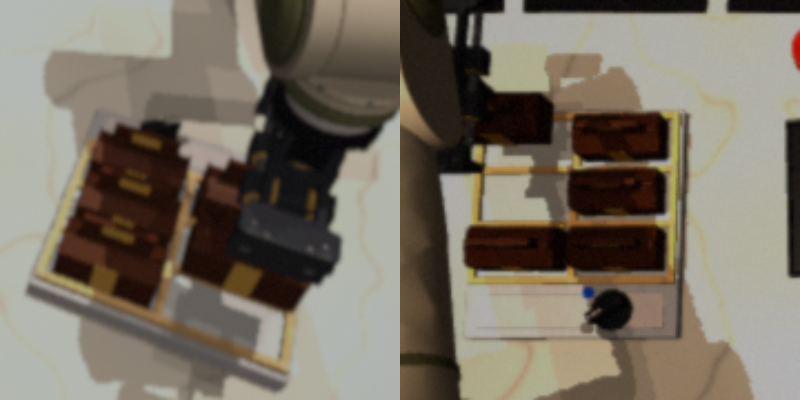

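>>> move_arm(moves="-0.01 -0.1 0.5 0;-0.01 -0.1 0.8 0;-0.01 -0.1 0.8 0;-0.01 -0.1 0.8 0")

```text
time_s: 27.48
tcp_pos: [0.6137, 0.3425, 0.1234]
tcp_rot: [-0.0, 1.0, 0.008, 0.001]
force: [0.7, 0.8, -1.3]
width: 0.0078
```

```bash
python3 -c "
from h import *
goal([.6116,.3412,.085],1)"
```

```text
shift units [-0.043  0.026  0.769] turn -0.013 | pos [0.6137 0.3425 0.1234] yaw 0.9 F [ 0.7  0.8 -1.3] w 0.0078 t 27.48
```

>>> move_arm(moves="-0.04 0.02 0.3 0;-0.04 0.02 0.6 0;-0.04 0.02 0.68 0;-0.04 0.02 0.74 0;-0.04 0.02 0.78 0;-0.04 0.02 0.78 0")

```text
time_s: 28.22
tcp_pos: [0.6113, 0.3416, 0.0835]
tcp_rot: [-0.0, 1.0, 0.008, 0.0]
force: [0.0, 0.5, -1.6]
width: 0.0079
```

```bash
python3 -c "
from h import *
goal([.6116,.3412,.084],1)
im,d=snap('scene','s16')
cv2.imwrite('pics/m16.png',cv2.resize(im[180:330,310:470],(640,600)))
"
```

```text
shift units [ 0.006  0.008 -0.01 ] turn -0.011 | pos [0.6113 0.3416 0.0835] yaw 0.91 F [ 0.   0.5 -1.6] w 0.0079 t 28.23
```

View pics/m16.png

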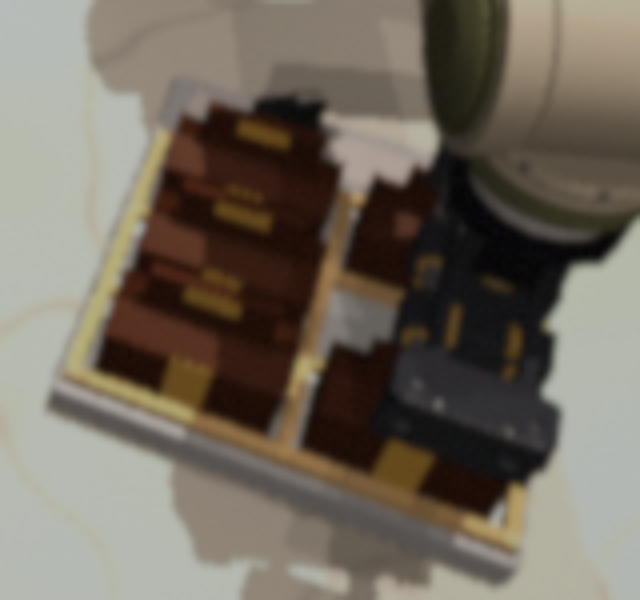

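>>> move_arm(moves="0 0 0.02 0;0 0 0.04 0;0 0 0.04 0")

```text
time_s: 28.65
tcp_pos: [0.6115, 0.3417, 0.0834]
tcp_rot: [-0.0, 1.0, 0.008, 0.001]
force: [-5.0, -1.8, 10.2]
width: 0.0078
```

>>> move_arm(moves="0 0 0 0;0 0 0 0;0 0 0 0;0 0 0 0", gripper=0.75)

```text
time_s: 29.15
tcp_pos: [0.6112, 0.3415, 0.081]
tcp_rot: [0.0, 1.0, 0.008, -0.0]
force: [0.6, 0.0, 0.1]
width: 0.022
```

>>> move_arm(moves="0 0 -0.4 0;0 0 -1 0;0 0 -2 0;0 0 -2.6 0;0 0 -2.6 0")

```text
time_s: 29.78
tcp_pos: [0.612, 0.3419, 0.2152]
tcp_rot: [-0.001, 1.0, 0.008, 0.003]
force: [-0.3, -0.4, 0.5]
width: 0.022
```

```bash
python3 -c "
from h import *
im,d=snap('scene','s17')
fins('scene',d,(.36,.7,.12,.44),(.09,.12));fins('scene',d)
goal([.5228,-.2645,.23],-.8)
"
```

```text
scene fin 208 [0.4848 0.2204 0.1002] [array([483.2, 219.8]), array([12.1, 69.5]), np.float64(2.2)] 0.1083
scene fin 140 [0.4834 0.3221 0.1002] [array([481.2, 322.2]), array([40.6, 12.1]), np.float64(89.2)] 0.1087
scene fin 230 [0.5516 0.2244 0.1005] [array([549.9, 223.8]), array([11.1, 69.4]), np.float64(3.4)] 0.1077
scene fin 245 [0.6172 0.2244 0.1008] [array([615.6, 224.4]), array([10.3, 69.4]), np.float64(0.2)] 0.1096
scene fin 290 [0.6137 0.3402 0.1007] [array([612. , 340.2]), array([11.9, 69.9]), np.float64(0.2)] 0.109
scene fin 107 [ 0.4442 -0.2598  0.0893] [array([ 443.6, -260.1]), array([ 7. , 89.1]), np.float64(0.3)] 0.0953
scene fin 85 [ 0.4745 -0.2609  0.0872] [array([ 473.8, -262. ]), array([13. , 69.6]), np.float64(1.6)] 0.0925
scene fin 92 [ 0.5249 -0.2631  0.0874] [array([ 524. , -265.5]), array([69.8, 12. ]), np.float64(89.5)] 0.0913
scene fin 100 [ 0.6268 -0.2645  0.0878] [array([ 625.6, -265.4]), array([68.7, 10.4]), np.float64(89.5)] 0.0921
scene fin 99 [ 0.657  -0.2614  0.0918] [array([ 656.2, -259.8]), array([86.7,  8.2]), np.float64(89.1)] 0.0968
shift units [-1.963 12.093 -0.362] turn 0.214 | pos [0.6113 0.3416 0.2125] yaw 0.91 F [-0.4 -0.4 -1.4] w 0.0219 t 29.82
```

>>> move_arm(moves="0 1 -0.36 0;-0.2 2 -0.36 0;-0.5 3.1 -0.36 0;-0.8 4.2 -0.36 0;-1 5.3 -0.36 0.1;-1.2 6.4 -0.36 0.21;-1.5 7.5 -0.36 0.21;-1.7 8.6 -0.36 0.21;-1.8 9.6 -0.36 0.21;-1.96 10.5 -0.36 0.21", gripper=0.72)

```text
time_s: 31.08
tcp_pos: [0.5206, -0.1865, 0.228]
tcp_rot: [-0.001, 1.0, -0.007, -0.001]
force: [0.1, -0.5, -0.2]
width: 0.0245
```

```bash
python3 -c "
from h import *
goal([.5228,-.2645,.23],-.8)"
```

```text
shift units [ 0.066  1.56  -0.043] turn -0.0 | pos [ 0.5206 -0.1865  0.228 ] yaw -0.8 F [ 0.1 -0.5 -0.2] w 0.0245 t 31.07
```

>>> move_arm(moves="0.06 0.8 0 0;0.06 1.56 0 0;0.06 1.56 0.8 0;0.06 1.56 1.6 0;0.06 1.56 2.3 0;0.06 1.56 2.3 0;0.06 1.56 2.3 0")

```text
time_s: 31.95
tcp_pos: [0.5238, -0.2632, 0.1152]
tcp_rot: [0.0, 1.0, -0.007, 0.0]
force: [-0.4, 0.1, 0.4]
width: 0.0247
```

```bash
python3 -c "
from h import *
goal([.5228,-.264,.066],-.8)
im,d=snap('scene','s18')
cv2.imwrite('pics/m18.png',cv2.resize(im[80:230,130:290],(640,600)))
"
```

```text
shift units [-0.02   0.017  0.984] turn 0.004 | pos [ 0.5238 -0.2632  0.1152] yaw -0.77 F [-0.4  0.1  0.4] w 0.0247 t 31.95
```

View pics/m18.png

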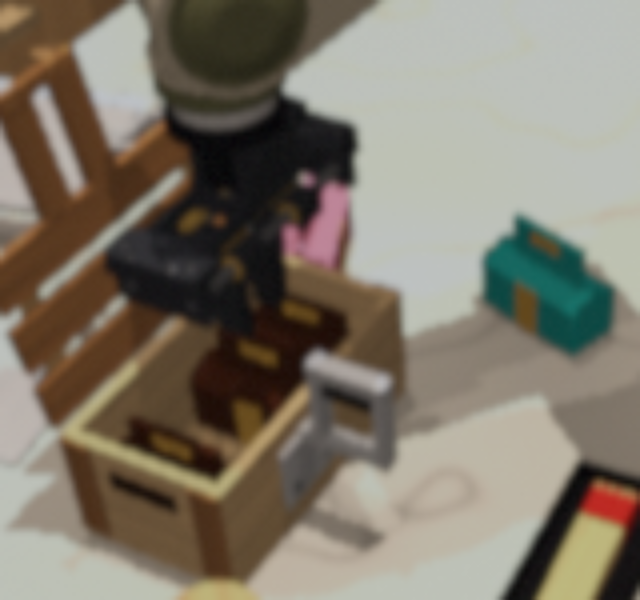

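>>> move_arm(moves="-0.02 0.01 0.4 0;-0.02 0.01 0.8 0;-0.02 0.01 0.98 0;-0.02 0.01 0.98 0")

```text
time_s: 32.5
tcp_pos: [0.5227, -0.2636, 0.0657]
tcp_rot: [0.0, 1.0, -0.007, 0.0]
force: [0.9, 0.7, -0.1]
width: 0.0247
```

>>> move_arm(moves="0 0 0 0;0 0 0 0;0 0 0 0;0 0 0 0", gripper=1, newtons=25)

```text
time_s: 33.0
tcp_pos: [0.5226, -0.2636, 0.0657]
tcp_rot: [0.0, 1.0, -0.007, 0.0]
force: [-2.5, 0.5, 4.3]
width: 0.0083
```

>>> move_arm(moves="0 0 -0.4 0;0 0 -1 0;0 0 -1.8 0;0 0 -2.6 0;0 0 -3.2 0;0 0 -3.2 0")

```text
time_s: 33.75
tcp_pos: [0.523, -0.2638, 0.2267]
tcp_rot: [0.001, 1.0, -0.007, 0.001]
force: [0.8, 0.3, -2.1]
width: 0.0077
```

```bash
python3 -c "
from h import *
goal([.5456,.340,.226],1)
im,d=snap('scene','s19')
cv2.imwrite('pics/m19.png',cv2.resize(im[80:230,130:290],(640,600)))
"
```

```text
shift units [ 2.9100e-01 -1.2081e+01 -1.2000e-02] turn -0.22 | pos [ 0.523  -0.2638  0.2267] yaw -0.76 F [ 0.8  0.3 -2.1] w 0.0077 t 33.75
```

View pics/m19.png

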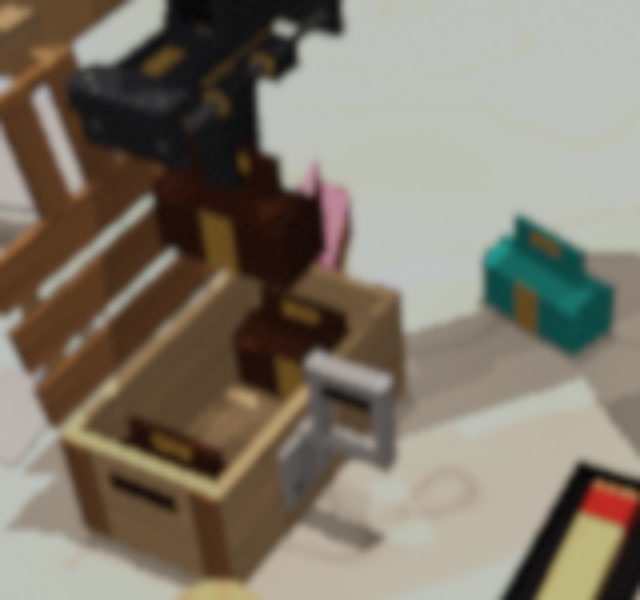

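>>> move_arm(moves="0 -0.8 0 0;0 -1.8 0 0;0.1 -2.9 0 0;0.1 -4 0 0;0.1 -5.1 0 -0.1;0.2 -6.2 0 -0.22;0.2 -7.3 0 -0.22;0.3 -8.4 0 -0.22;0.3 -8.4 0 -0.22")

```text
time_s: 34.92
tcp_pos: [0.5421, 0.1593, 0.2228]
tcp_rot: [-0.0, 1.0, 0.011, -0.002]
force: [-0.8, -1.6, -1.1]
width: 0.0077
```

```bash
python3 -c "
from h import *
goal([.5456,.341,.16],1)"
```

```text
shift units [ 0.153 -3.63   1.257] turn 0.031 | pos [0.5421 0.1593 0.2228] yaw 1.25 F [-0.8 -1.6 -1.1] w 0.0077 t 34.92
```

>>> move_arm(moves="0.1 -1 0 0;0.15 -2 0 0;0.15 -3 0 0;0.15 -3.63 0 0;0.15 -3.63 0.4 0;0.15 -3.63 0.9 0;0.15 -3.63 1.25 0;0.15 -3.63 1.25 0;0.15 -3.63 1.25 0")

```text
time_s: 36.05
tcp_pos: [0.5479, 0.3377, 0.1635]
tcp_rot: [-0.0, 1.0, 0.008, 0.001]
force: [-0.1, 0.7, -1.0]
width: 0.0078
```

```bash
python3 -c "
from h import *
goal([.5456,.341,.09],1)
im,d=snap('scene','s20')
cv2.imwrite('pics/m20.png',cv2.resize(im[150:310,310:470],(600,600)))
"
```

```text
shift units [-0.047 -0.065  1.469] turn -0.004 | pos [0.5479 0.3377 0.1635] yaw 0.97 F [-0.1  0.7 -1. ] w 0.0078 t 36.05
```

View pics/m20.png

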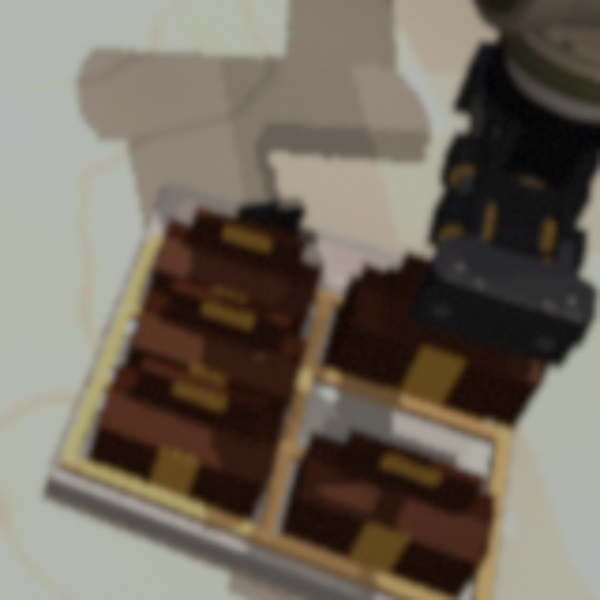

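>>> move_arm(moves="-0.04 -0.06 0.4 0;-0.04 -0.06 0.8 0;-0.04 -0.06 1.2 0;-0.04 -0.06 1.3 0;-0.04 -0.06 1.3 0")

```text
time_s: 36.72
tcp_pos: [0.5458, 0.341, 0.0985]
tcp_rot: [-0.0, 1.0, 0.009, 0.001]
force: [-0.0, 0.1, -1.1]
width: 0.0079
```

```bash
python3 -c "
from h import *
goal([.5456,.341,.0825],1)"
```

```text
shift units [-0.004 -0.     0.32 ] turn -0.001 | pos [0.5458 0.341  0.0985] yaw 0.99 F [-0.   0.1 -1.1] w 0.0079 t 36.73
```

>>> move_arm(moves="0 0 0.15 0;0 0 0.25 0;0 0 0.3 0;0 0 0.32 0;0 0 0.32 0")

```text
time_s: 37.35
tcp_pos: [0.5455, 0.3409, 0.0818]
tcp_rot: [-0.0, 1.0, 0.009, 0.0]
force: [0.3, -1.2, -2.1]
width: 0.0076
```

```bash
python3 -c "
from h import *
goal([.5456,.341,.0825],1)
im,d=snap('scene','s21')
cv2.imwrite('pics/m21.png',cv2.resize(im[180:330,310:470],(640,600)))
"
```

```text
shift units [ 0.002 -0.002 -0.013] turn -0.001 | pos [0.5455 0.3409 0.0818] yaw 0.99 F [ 0.3 -1.2 -2.1] w 0.0076 t 37.35
```

View pics/m21.png

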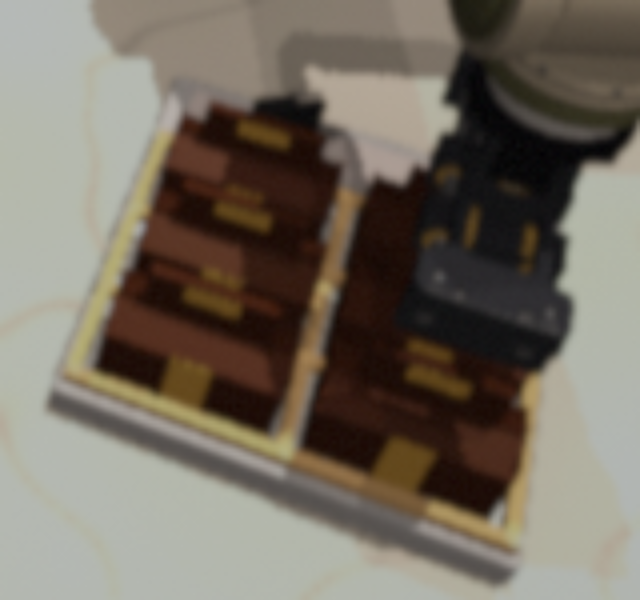

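>>> move_arm(moves="0 0 0.02 0;0 0 0.02 0")

```text
time_s: 37.65
tcp_pos: [0.5456, 0.341, 0.0817]
tcp_rot: [-0.0, 1.0, 0.009, 0.0]
force: [-2.6, 0.3, 5.3]
width: 0.008
```

>>> move_arm(moves="0 0 0 0;0 0 0 0;0 0 0 0;0 0 0 0", gripper=0.75)

```text
time_s: 38.15
tcp_pos: [0.5454, 0.3408, 0.0806]
tcp_rot: [0.0, 1.0, 0.009, -0.0]
force: [0.2, -0.8, -0.1]
width: 0.0224
```

>>> move_arm(moves="0 0 -0.4 0;0 0 -1 0;0 0 -2 0;0 1 -2.6 0;0 2 -2.6 0;0 3 -2.6 0;0 4 -2.6 0;0 5 -2.6 0;0 5 -2.6 0")

```text
time_s: 39.28
tcp_pos: [0.5499, 0.0882, 0.2108]
tcp_rot: [0.0, 1.0, 0.007, 0.0]
force: [0.1, 0.3, -0.1]
width: 0.0222
```

```bash
python3 -c "
from h import *
s=readout.state();print(s['tcp_pos'],s['qpos'])
for n in ('top','scene'):
    im,d=snap(n,n+'22'); fins(n,d,(.36,.7,.12,.44),(.09,.12))
    Q,m=box(n,d,.385,.45,.19,.27,.035,.08);print(n,'knob',rect(Q),len(Q),np.percentile(Q[:,2],[5,50,95])); print(rect(Q[Q[:,2]>.055]))
    u,v=map(int,proj(n,[.413,.231,.06])); cv2.imwrite('pics/k_%s.png'%n,cv2.resize(im[v-30:v+30,u-30:u+30],(400,400),interpolation=cv2.INTER_CUBIC)); print(u,v)
a=cv2.imread('pics/k_top.png');b=cv2.imread('pics/k_scene.png');cv2.imwrite('pics/m22.png',np.hstack([a,b]))
cv2.imwrite('pics/m22b.png',cv2.resize(cv2.imread('pics/scene22.png')[130:330,250:490],(720,600)))
"
```

```text
[0.54992912 0.08821232 0.21084737] [-5.11508002e-02  4.04884974e-01  1.44230455e+00 -3.60656360e-04
  1.29423928e+00 -6.42782513e-02]
top fin 61 [0.6094 0.3606 0.1034] [array([610.1, 360.4]), array([37.3,  7.4]), np.float64(89.9)] 0.1095
top fin 39 [0.5438 0.3635 0.1043] [array([544.2, 362.4]), array([ 6.8, 24.3]), np.float64(2.2)] 0.1098
top fin 67 [0.4793 0.3531 0.1044] [array([479.5, 352.3]), array([ 6.9, 41.9]), np.float64(0.8)] 0.1099Traceback (most recent call last):
  File "<string>", line 6, in <module>
    Q,m=box(n,d,.385,.45,.19,.27,.035,.08);print(n,'knob',rect(Q),len(Q),np.percentile(Q[:,2],[5,50,95])); print(rect(Q[Q[:,2]>.055]))
                                                                         ~~~~~~~~~~~~~^^^^^^^^^^^^^^^^^^
    return _quantile_unchecked(
        a, q, axis, out, overwrite_input, method, keepdims, weights)
    return _ureduce(a,
                    func=_quantile_ureduce_func,
    ...<5 lines>...
                    overwrite_input=overwrite_input,
                    method=method)
    r = func(a, **kwargs)
    result = _quantile(arr,
                       quantiles=q,
    ...<2 lines>...
                       out=out,
                       weights=wgt)
    slices_having_nans = np.isnan(arr[-1, ...])
                                  ~~~^^^^^^^^^
IndexError: index -1 is out of bounds for axis 0 with size 0
```

>>> move_arm(moves="0 1 0 0;0 2 0 0;0 3 0 0;0 4 0 0;0 4 0 0")

```text
time_s: 39.95
tcp_pos: [0.5534, -0.1105, 0.2104]
tcp_rot: [0.0, 1.0, 0.007, -0.0]
force: [0.3, 0.9, 0.6]
width: 0.0219
```

```bash
python3 -c "
from h import *
for n in ('top','scene'):
    im,d=snap(n,n+'22'); fins(n,d,(.36,.7,.12,.44),(.09,.12))
    Q,m=box(n,d,.385,.45,.19,.27,.035,.08);print(n,'knob',rect(Q),len(Q)); print(np.histogram(Q[:,2],10)); 
    for z in (.05,.055,.06): print(z,rect(Q[Q[:,2]>z]), Q[Q[:,2]>z].mean(0))
    u,v=map(int,proj(n,[.413,.231,.06])); cv2.imwrite('pics/k_%s.png'%n,cv2.resize(im[v-30:v+30,u-30:u+30],(400,400),interpolation=cv2.INTER_CUBIC)); print(u,v)
a=cv2.imread('pics/k_top.png');b=cv2.imread('pics/k_scene.png');cv2.imwrite('pics/m22.png',np.hstack([a,b]))
cv2.imwrite('pics/m22b.png',cv2.resize(cv2.imread('pics/scene22.png')[130:330,250:490],(720,600)))
"
```

```text
top fin 136 [0.6095 0.3409 0.1026] [array([610.2, 342.2]), array([ 7.8, 71.2]), np.float64(0.6)] 0.1106
top fin 135 [0.6129 0.227  0.103 ] [array([613.7, 226.4]), array([ 9.4, 70.6]), np.float64(1.8)] 0.1098
top fin 120 [0.544  0.3391 0.1036] [array([544.5, 340.5]), array([ 7.5, 69.4]), np.float64(1.5)] 0.1092
top fin 127 [0.5473 0.2268 0.1032] [array([547.9, 226.6]), array([ 7.8, 69.3]), np.float64(1.1)] 0.1104
top fin 121 [0.4796 0.3369 0.1037] [array([479.6, 338.8]), array([ 8.3, 70.7]), np.float64(1.5)] 0.1088
top fin 120 [0.4809 0.2212 0.104 ] [array([481.1, 223.3]), array([ 7.3, 70.7]), np.float64(0.8)] 0.1089
top knob ((418.7977294921875, 231.93356323242188), (51.58132553100586, 43.64447784423828), 12.369296073913574) 174
(array([27, 10,  6,  6,  4, 10,  7, 26, 50, 28]), array([0.03502401, 0.03823062, 0.04143724, 0.04464386, 0.04785047,
       0.05105709, 0.05426371, 0.05747033, 0.06067694, 0.06388356,
       0.06709018]))
0.05 ((412.72283935546875, 231.17799377441406), (15.125840187072754, 45.563777923583984), 36.55513000488281) [0.41243962 0.22990754 0.06097931]
0.055 ((413.
[... 965 characters left out ...]
5), (15.552309036254883, 45.69329071044922), 35.78349304199219) 127
(array([ 4,  3,  6,  8,  4, 11, 10, 17, 39, 25]), array([0.0391961 , 0.04175699, 0.04431789, 0.04687878, 0.04943968,
       0.05200057, 0.05456147, 0.05712236, 0.05968326, 0.06224415,
       0.06480505]))
0.05 ((415.0230407714844, 228.551513671875), (15.552309036254883, 45.69329071044922), 35.78349304199219) [0.4159912  0.22956859 0.05959404]
0.055 ((414.88232421875, 228.45008850097656), (15.205408096313477, 45.69329071044922), 35.78349304199219) [0.41600122 0.22869934 0.06070649]
0.06 ((414.46533203125, 229.1436767578125), (13.585596084594727, 43.33302688598633), 36.13202667236328) [0.41508568 0.22857523 0.06197894]
383 205
```

View pics/m22.png

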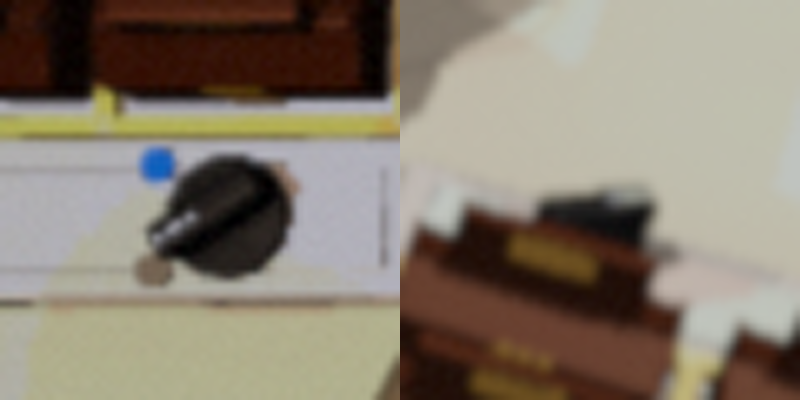

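View pics/m22b.png

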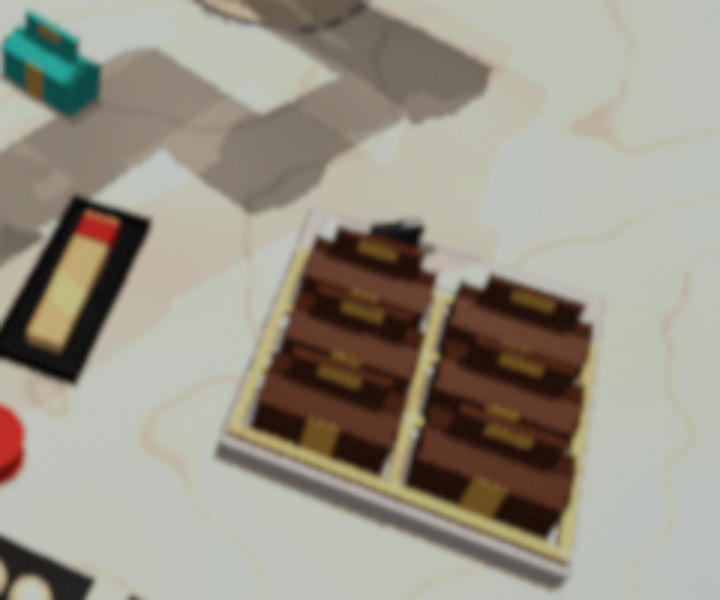

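```bash
python3 -c "
from h import *
goal([.4139,.23,.18],35.8)"
```

```text
shift units [-2.669 -6.806  0.616] turn -4.347 | pos [ 0.5534 -0.1079  0.2106] yaw 1.03 F [-0.   0.7  0.7] w 0.0219 t 40.05
```

>>> move_arm(moves="-0.4 -1 0 -0.6;-0.8 -2 0 -1.2;-1.2 -3 0 -1.8;-1.6 -4 0 -2.4;-2 -5 0 -3;-2.4 -6 0 -3.6;-2.67 -6.8 0.2 -4.35;-2.67 -6.8 0.6 -4.35;-2.67 -6.8 0.6 -4.35", gripper=0.65)

```text
time_s: 41.18
tcp_pos: [0.4123, 0.23, 0.18]
tcp_rot: [-0.0, 0.951, 0.309, -0.001]
force: [-0.2, -0.5, -0.8]
width: 0.0309
```

```bash
python3 -c "
from h import *
goal([.4139,.23,.10],35.8)"
```

```text
shift units [0.03 0.02 1.6 ] turn 0.019 | pos [0.4123 0.23   0.18  ] yaw 35.95 F [-0.2 -0.5 -0.8] w 0.0309 t 41.17
```

>>> move_arm(moves="0.03 0.02 1 0;0.03 0.02 1.8 0;0.03 0.02 2.1 0;0.03 0.02 2.1 0")

```text
time_s: 41.68
tcp_pos: [0.4159, 0.2289, 0.0762]
tcp_rot: [-0.0, 0.952, 0.307, 0.0]
force: [-0.7, -0.2, 0.6]
width: 0.0309
```

```bash
python3 -c "
from h import *
goal([.4139,.23,.050],35.8)
im,d=snap('scene','s23'); im2,_=snap('top','t23')
cv2.imwrite('pics/m23.png',np.hstack([cv2.resize(im[140:270,310:440],(400,400)),cv2.resize(im2[160:290,80:210],(400,400))]))
"
```

```text
shift units [-0.019 -0.042  0.525] turn -0.001 | pos [0.4159 0.2289 0.0762] yaw 35.79 F [-0.7 -0.2  0.6] w 0.0309 t 41.67
```

View pics/m23.png

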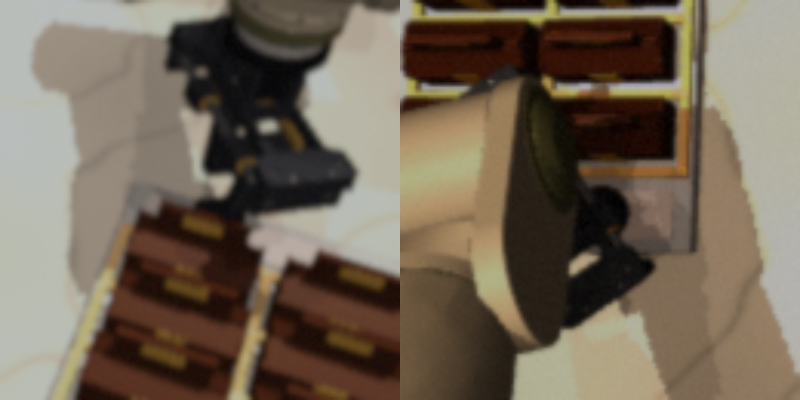

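>>> move_arm(moves="-0.02 -0.03 0.2 0;-0.02 -0.03 0.4 0;-0.02 -0.03 0.52 0;-0.02 -0.03 0.52 0")

```text
time_s: 42.28
tcp_pos: [0.4137, 0.2292, 0.0492]
tcp_rot: [-0.0, 0.952, 0.307, -0.001]
force: [-0.5, 0.7, 0.6]
width: 0.031
```

>>> move_arm(moves="0 0 0 0;0 0 0 0;0 0 0 0;0 0 0 0", gripper=1, newtons=20)

```text
time_s: 42.78
tcp_pos: [0.4141, 0.2293, 0.0499]
tcp_rot: [0.0, 0.952, 0.307, 0.0]
force: [-0.3, 0.4, 2.0]
width: 0.0137
```

```bash
python3 -c "
from h import *
goal([.4139,.23,.050],35.8);print(readout.state()['ft_torque'])"
```

```text
shift units [ 0.005 -0.014 -0.001] turn -0.002 | pos [0.4141 0.2293 0.0499] yaw 35.78 F [-0.3  0.4  2. ] w 0.0137 t 42.77
[-0.13477571  0.0413503  -0.08846855]
```

Gripped (13.7 mm = bar width, centred). Turn clockwise.

>>> move_arm(moves="0 0 0 0.8;0 0 0 1.6;0 0 0 2.4;0 0 0 3.2;0 0 0 4;0 0 0 4.8;0 0 0 5.6;0 0 0 6.4;0 0 0 7.2;0 0 0 7.8", newtons=30)

```text
time_s: 44.02
tcp_pos: [0.4123, 0.2292, 0.0499]
tcp_rot: [0.001, 0.973, -0.232, -0.002]
force: [-9.7, -1.3, 11.7]
width: 0.0138
```

```bash
python3 -c "
from h import *
goal([.4139,.23,.050],35.8-68.75);s=readout.state();print(s['ft_torque'],s['qpos'])"
```

```text
shift units [ 0.022 -0.029 -0.002] turn 0.771 | pos [0.4123 0.2292 0.0499] yaw -26.78 F [-9.7 -1.3 11.7] w 0.0138 t 44.02
[-0.21782606  1.75440595 -0.07746394] [2.58053289e-01 4.53506512e-01 1.86197135e+00 5.15273841e-04
 8.30348980e-01 7.25110881e-01]
```

```bash
python3 -c "
from h import *
im,d=snap('scene','s24'); im2,_=snap('top','t24')
cv2.imwrite('pics/m24.png',np.hstack([cv2.resize(im[140:270,310:440],(400,400)),cv2.resize(im2[160:290,80:210],(400,400))]))
fins('scene',d,(.36,.7,.12,.44),(.09,.12))
s=readout.state();print(s['force'],s['ft_torque'])
"
```

```text
scene fin 219 [0.4863 0.2153 0.1035] [array([489.7, 206.4]), array([96.4, 28.1]), np.float64(87.6)] 0.1198
scene fin 240 [0.4834 0.337  0.1001] [array([481.9, 337.1]), array([11. , 70.5]), np.float64(0.3)] 0.1075
scene fin 230 [0.5515 0.2244 0.1003] [array([549.7, 223.9]), array([11.6, 69.5]), np.float64(2.6)] 0.1081
scene fin 269 [0.548  0.3385 0.1005] [array([545.4, 338.5]), array([12.5, 70.6]), np.float64(0.2)] 0.1083
scene fin 250 [0.6173 0.2249 0.1006] [array([615.6, 224.4]), array([10.8, 69.1]), np.float64(2.3)] 0.1082
scene fin 290 [0.6137 0.3401 0.1006] [array([611.8, 340.1]), array([10.6, 70. ]), np.float64(0.3)] 0.1081
[-10.0544081  -1.8110902  10.2994714] [-0.37431055  1.70434599 -0.17163679]
```

View pics/m24.png

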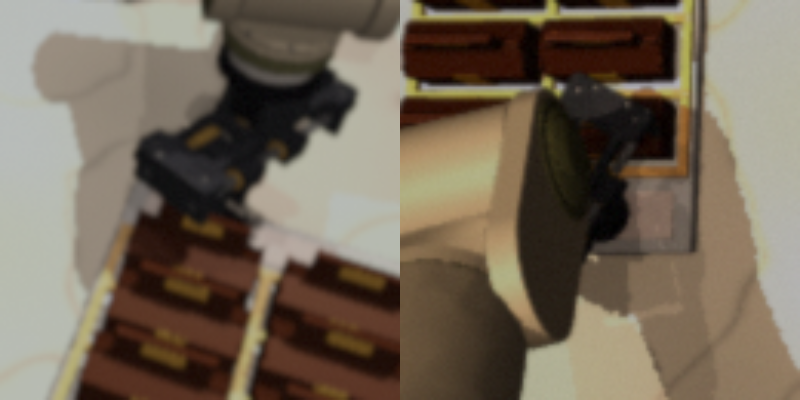

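>>> move_arm(moves="-0.02 0 -0.01 0.3;-0.04 0 -0.02 0.6;-0.04 0 -0.02 0.8;-0.04 0 -0.02 0.8")

```text
time_s: 44.62
tcp_pos: [0.4119, 0.2294, 0.05]
tcp_rot: [0.001, 0.959, -0.284, -0.0]
force: [2.2, -5.7, -6.8]
width: 0.0138
```

```bash
python3 -c "
from h import *
goal([.4139,.23,.050],35.8-68.75);s=readout.state();print(s['ft_torque'])"
```

```text
shift units [ 0.027 -0.032  0.   ] turn -0.008 | pos [0.4119 0.2294 0.05  ] yaw -33.02 F [ 2.2 -5.7 -6.8] w 0.0138 t 44.62
[-0.98899479 -0.28160147 -0.06156343]
```

Turn complete; release, lift, clear the view.

>>> move_arm(moves="0 0 0 0;0 0 0 0;0 0 0 0;0 0 0 0", gripper=0.65)

```text
time_s: 45.12
tcp_pos: [0.4122, 0.2302, 0.0508]
tcp_rot: [-0.0, 0.959, -0.284, 0.0]
force: [-0.2, 0.9, -0.3]
width: 0.0309
```

>>> move_arm(moves="0 0 -0.5 0;0 0 -1.2 0;0 0 -2.2 0;0 0 -3.2 0;0 0 -4 0;0 0 -4 0")

```text
time_s: 45.88
tcp_pos: [0.413, 0.2305, 0.2533]
tcp_rot: [-0.001, 0.959, -0.284, 0.002]
force: [-0.7, 0.0, -0.5]
width: 0.0308
```

```bash
python3 -c "
from h import *
goal([.36,-.12,.25],-33)"
```

```text
shift units [2.928 6.457 0.05 ] turn -0.0 | pos [0.413  0.2305 0.2533] yaw -33.0 F [-0.7  0.  -0.5] w 0.0308 t 45.88
```

>>> move_arm(moves="0.45 1 0 0;0.9 2 0 0;1.35 3 0 0;1.8 4 0 0;2.25 5 0 0;2.7 6 0 0;2.9 6.4 0 0;2.9 6.4 0 0;2.9 6.4 0 0")

```text
time_s: 47.0
tcp_pos: [0.3593, -0.1163, 0.2502]
tcp_rot: [-0.0, 0.959, -0.284, -0.001]
force: [0.6, -0.3, -0.4]
width: 0.0307
```

```bash
python3 -c "
from h import *
for n in ('top','scene'):
    im,d=snap(n,n+'25'); fins(n,d,(.36,.7,.12,.44),(.09,.12))
    Q,m=box(n,d,.385,.45,.19,.27,.05,.08);print(n,'knob',rect(Q),len(Q))
    Q,m=box(n,d,.44,.67,-.06,.06,.008,.06); print('tray+wedge',rect(Q),np.percentile(Q[:,2],[50,95]))
a=cv2.imread('pics/top25.png');b=cv2.imread('pics/scene25.png')
cv2.imwrite('pics/m25.png',np.hstack([cv2.resize(a[130:250,70:190],(400,400)),cv2.resize(a[110:250,260:430],(400,400))]));cv2.imwrite('pics/m25b.png',b)
"
```

```text
top fin 136 [0.6094 0.3412 0.1025] [array([610.1, 341.9]), array([ 8.7, 72. ]), np.float64(1.4)] 0.1105
top fin 136 [0.6127 0.2267 0.103 ] [array([613.8, 226.5]), array([ 8.5, 70.5]), np.float64(2.2)] 0.1108
top fin 121 [0.5441 0.3389 0.1034] [array([544.4, 340.3]), array([ 7.6, 69.4]), np.float64(0.5)] 0.1094
top fin 125 [0.5473 0.2262 0.1039] [array([547.6, 226.1]), array([ 7.9, 69.5]), np.float64(1.5)] 0.1113
top fin 119 [0.4796 0.3366 0.1038] [array([479.9, 339.3]), array([ 8., 69.]), np.float64(1.5)] 0.1088
top fin 120 [0.4809 0.2212 0.104 ] [array([481. , 222.8]), array([ 7.4, 70.5]), np.float64(1.2)] 0.1087
top knob ((412.9313049316406, 231.52963256835938), (45.71614456176758, 14.31234073638916), 56.2906608581543) 112
tray+wedge ((553.1776123046875, -5.141384124755859), (190.463134765625, 78.3005142211914), 2.74029803276062) [0.01939004 0.02745569]
scene fin 212 [0.4849 0.2206 0.1002] [array([482.6, 219.8]), array([12.1, 69.6]), np.float64(2.7)] 0.1076
scene fin 240 [0.4833 0.3371 0.1002] [array([482.4, 336.7]), array([12. , 69.6]), np.float64(3.3)] 0.1077
scene fin 226 [0.5515 0.2242 0.1005] [array([549.9, 224. ]), array([10.8, 69.4]), np.float64(1.7)] 0.108
scene fin 272 [0.548  0.3385 0.1003] [array([546.2, 338.4]), array([11.3, 70.1]), np.float64(1.5)] 0.1082
scene fin 248 [0.6173 0.2247 0.1007] [array([615.4, 224.3]), array([11.2, 69.5]), np.float64(3.0)] 0.1074
scene fin 291 [0.6137 0.3406 0.1005] [array([612.1, 340.1]), array([11.1, 69.9]), np.float64(0.7)] 0.1079
scene knob ((414.5989990234375, 227.7225341796875), (46.38164138793945, 15.081554412841797), 56.816749572753906) 108
tray+wedge ((553.6036987304688, -7.84014892578125), (194.8664093017578, 78.82439422607422), 2.7031755447387695) [0.01764341 0.02606922]
```

View pics/m25.png

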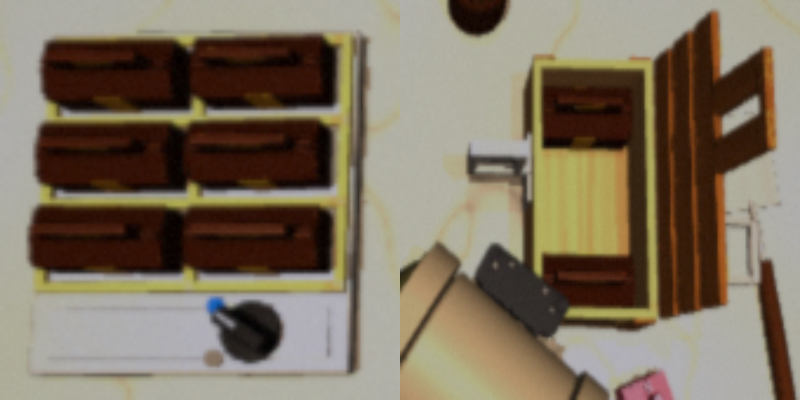

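View pics/m25b.png

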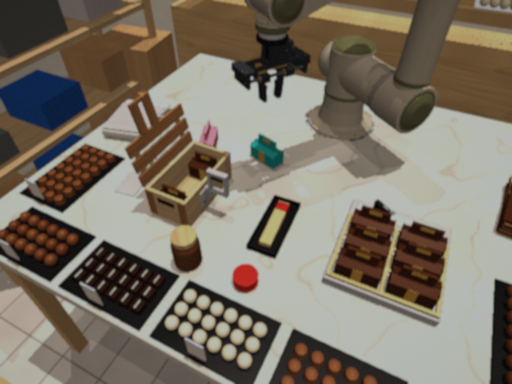

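```bash
python3 -c "
from h import *
s=readout.state();print(s['time_s'],s['force'],s['qd']);print(env.sign_off())"
```

```text
47.1 [ 0.3929989   0.41835588 -0.24865489] [ 0.00093619 -0.00320241 -0.00430024 -0.00019588  0.00144015 -0.0044751 ]
the job is handed in; nothing more can be done
None
```

The job is done and handed in at 47 s. I rocked the wedge out of the staple, laid it flat in the tray and opened the lid to about 103°. I then stood two spares in the empty pockets (2 and 4) and turned the knob to the blue mark.

**Last checks:**
- **Display:** all six pockets hold an upright box with its fin at about the same height, and the shown boxes are where they were.
- **Knob:** it stands about 69° (1.2 rad) clockwise of its start, with the white line at the blue mark.
- **Crate and tray:** two spares are still in the crate, the lid stays open, and the wedge lies flat in the tray, which has not moved.
- **Arm:** it was clear of everything at sign-off.

**Not perfect:**
- **Crate shift:** the crate moved during the wedge work. It turned about 5° and its centre shifted about 3 mm, so the staple ended about 10 mm from where it was. I left it there.
- **Knob forces:** while turning the knob I saw forces of about 10–12 N, probably because the grip was slightly off the knob's axis. I eased the grip before finishing the turn.
- **Cameras:** the two views disagreed by 2–3 mm throughout, so I used their average.

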